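# Anchor a pull gauge under a ballast box and check its spring

## Robot

A 6-joint arm with a two-finger parallel gripper is mounted at the origin on a cart in front of the work surface, level with it; the furniture and walls round the work are solid. World frame = base frame: x ahead of the robot, y to its left, z up, the work surface at z = 0. Lengths are in m, angles in rad, forces in N, time in s.
With the tool pointing down it reaches from about 0.25 to 0.8 m from the base axis. Payload 3.9 kg.
Tool frame: the origin (TCP) lies midway between the tips of the shut fingers; the grasp point (between the pads) lies 19 mm behind it; z points along the fingers, y is the line along which they close (so a half turn about z gives the same grasp; the last joint's range is limited). The gripper opens to 85 mm and grips with 20 to 120 N. Pads are 22 mm wide; open, the fingers measure 114 mm over their backs; the gripper's body (76 mm by 85 mm) begins 54 mm behind the grasp point. The pads swing forward as they close: fully open they stand 13 mm farther back than shut.
Start: joints at [1.2, 0.26, -0.138, 1.173, 0, 1.571], TCP at [0.19, 0.489, 0.198] pointing down, gripper open.
Joint ranges: [-2.78, 2.78], [-0.83, 1.72], [-1.28, 1.37], [-1.9, 2.12], [-1.57, 1.48], [-3.14, 3.14]. Speed limits (rad/s): [2.57, 2.57, 3.14, 3.14, 3.14, 3.14].

## Interface

Orientations are given as a unit quaternion [w, x, y, z].
In Python, from workcell import * gives the robot as it stands.
- The arm moves only by the shell command python3 -m inch 'ROWS'. ROWS is JSON, a list of rows, each an object of numbers: "ax", "ay", "az": the turn, a rotation vector about the tool's x, y, z in units of 5 degrees (1.0 is 5 degrees); "tx", "ty", "tz": the shift along the tool's x, y, z in cm; "fingers": the opening, from -1 (shut) to 1 (fully open), so that 0 is half open. A call has 1 to 12 rows; each row is the pose to reach, as a shift and turn from the pose commanded when the call began, along the tool's axes at that moment; what a row does not reach only later rows make up. A row lasts 1/12 s, in which the tool goes at most 41.7 mm and 7.16 degrees, less where a joint would pass 70% of its speed; a pose out of reach is approached as far as the arm can. A call with a gripper value outside its range is refused whole. The fingers move at their own pace and stop on an object; the grip force is fixed at half the most. Time passes only in rows, so rows that repeat a pose let the fingers close. It gives the time, the measured TCP pose, the force, the opening and the grip force at its end, in the units of the state.
- get_state(): the state, without advancing time (a new reading comes with each control period).
- snapshot(name): name is "scene" or "top" or "wrist"; returns a dict with "img" (400x640x3 uint8, red, green, blue), "range_z" (400x640 float32, m along the optical axis (not along the pixel's ray), 0 where there is no reading), "fx", "fy", "cx", "cy" (pixels), "k1" (the pictures are not rectified: a ray, as slopes to the right and down, at radius r is drawn at 1 + k1 r^2 times it, then the intrinsics apply), "world_from_camera" (4x4, takes a point from camera to world coordinates). Camera axes: x right, y up, looking along -z (the intrinsics and any distortion apply to the point x, -y, -z); pixel columns grow to the right and rows downward; lengths in m; the calibration is good to about 2 mm. A picture is of the moment at which its call begins.
- close_job(): hands the job in; it is judged then, once.
The state is a dict: "t": time; "joints": joint angles; "joint_vel": joint speeds; "joint_efforts": joint torques, N m; "ee_pos": TCP position; "tool_rot": TCP orientation; "contact_force": force on the tool from outside, world axes, zero at the start; "ft_torque": the same for the moment, N m; "opening": finger opening in m; "grasp_force": force on a finger pad.
Only numpy, scipy, OpenCV 4.12 (cv2) and the standard library are available. Lean on these libraries where they do the work, as an engineer would, in place of code of your own. Each camera call takes 0.05 s, during which the arm holds its last target. There are 200 camera calls.

## Task

Set up the pull gauge and check its spring: tip the ballast box back on its rear edge until it leans on the rest by itself, slide the gauge's flat blade squarely under the box's raised front until more than half of the blade, but not the housing, is beneath it, and let the box down gently onto the blade. Then stand every weight upright in the tray on top of the box. Last, draw the gauge's slide out to its 40 mm mark, hold it there for a second, and ease it back home without letting it snap, leaving the blade pinned and all the weights standing on the box.

Things in the scene. Friction and masses are not known exactly. Their poses are not given: they have to be found in the camera images.
- rest: fixed rest behind the box: a 100 x 180 x 4 mm aluminium base plate with two posts and a black cross bar (16 mm thick, its axis 62 mm behind the plate's front edge and 66 mm up). Origin: middle of the plate's front edge at worktop height; +x points back, away from the box; the box starts just in front of that edge, rear edge against it.
- ballast_box: grey box, 110 deep (x) x 160 wide (y) x 100 mm high, about 0.75 kg, heavy at the back; a steel lip 13 mm high round its top makes a tray (inside 94 x 144 mm, floor at z = 100 mm). Origin: centre of the underside; +x to its rear, z up. Tipped about its lower rear edge it balances at about 28 degrees and leans stably on the rest's bar at about 38. On the blade it stands 3 to 7 degrees tipped back.
- box_handle (a point): middle of the bar handle on the box's front face: a round horizontal steel bar about 10 mm thick and 90 mm long along the box's y, 35 mm in front of the face (145 mm in front of the rear edge), 88 mm above the underside; axes as the box's.
- box_rear_edge (a point): middle of the box's lower rear edge, about which it is to tip; it stays on the worktop.
- gauge_mid (a point): centre, half-way up, of the loose pull gauge (0.4 kg): grey housing 80 long (x) x 32 wide (y), its top 40 mm and this point 20 mm above the worktop. A flat steel foot below, 4 mm thick and 70 mm wide, sticks out 75 mm beyond the housing to +x as the blade; the slide's pull grip is at -x. It can be slid along the worktop by its housing.
- pull_gauge: the same gauge; origin on the underside, below gauge_mid, same axes.
- blade_tip (a point): middle of the blade's leading edge, 115 mm along +x from gauge_mid, 2 mm above the worktop.
- slide_grip (a point): centre of the pull grip, a black upright block 12 x 20 (y) x 40 mm at the end of the gauge's slide; this point is 62 mm from gauge_mid along -x when home and 32 mm above the worktop. It is pulled along the gauge's -x.
- gauge_slide (a joint): how far the slide is drawn out, m: 0 home, stop at 0.060. Spring 70 N/m, so 2.8 N at the mark. The mark is a black ring on the rod that comes fully out of the housing's steel collar at 0.040.
- weight_0_mid (a point): centre, half-way up, of a steel weight (0.2 kg, 60 mm high: body 34 mm in diameter and 28 mm high, with a grip knob 18 mm in diameter from 40 to 60 mm above its foot). Two to four such weights are present; they start upright on the worktop.
- weight_1_mid (a point): centre, half-way up, of a steel weight (0.2 kg, 60 mm high: body 34 mm in diameter and 28 mm high, with a grip knob 18 mm in diameter from 40 to 60 mm above its foot). Two to four such weights are present; they start upright on the worktop.
- weight_2_mid (a point): centre, half-way up, of a steel weight (0.2 kg, 60 mm high: body 34 mm in diameter and 28 mm high, with a grip knob 18 mm in diameter from 40 to 60 mm above its foot). Two to four such weights are present; they start upright on the worktop.
- weight_3_mid (a point): centre, half-way up, of a steel weight (0.2 kg, 60 mm high: body 34 mm in diameter and 28 mm high, with a grip knob 18 mm in diameter from 40 to 60 mm above its foot). Two to four such weights are present; they start upright on the worktop.

How it is judged:
By the outcome, as a careful person would: the job done as asked, in the order asked, and still so for the second after the job is handed in, with the robot touching nothing.
Of weight_0, weight_1, weight_2, weight_3 only 2 to 4 are there at a start; the rules pass over those that are not, and their reading is None.
At some moment in a run one of weight_0, weight_1, weight_2, weight_3 may be knocked a few centimetres aside while the robot is not near it.
It also fails if it takes over 210 s, if anything falls off the work surface, if the arm or the gripper's body presses on something with over 40 N, if the wrist force passes 120 N, or if a joint passes its speed limit or range.

## Working session

There is one attempt and no reset: what is moved stays moved. The work goes in short steps, Python scripts to look and compute and a shell command to move; the robot and the scene stay as the last step left them, time stands still between calls to the robot, and variables do not carry over. Pictures are saved under pics/ and viewed, at most 14 in all, crops included, and the job is handed in when it is done.

```bash
ls; mkdir -p pics
cat > h.py <<'E'
from workcell import *
import numpy as np, cv2
from scipy.spatial.transform import Rotation as R
def snap(n,f=None):
    s=snapshot(n)
    if f: cv2.imwrite('pics/'+f, s['img'][:,:,::-1])
    return s
def ray(s,u,v):
    x=(u-s['cx'])/s['fx'];y=(v-s['cy'])/s['fy']
    r=np.hypot(x,y);q=r
    for _ in range(20): q=r/(1+s['k1']*q*q)
    k=q/r if r>0 else 1
    T=np.array(s['world_from_camera']);d=T[:3,:3]@np.array([x*k,-y*k,-1]);return T[:3,3],d
def onz(s,u,v,z):
    o,d=ray(s,u,v);return o+d*(z-o[2])/d[2]
def pt(s,u,v):
    o,d=ray(s,u,v);return o+d*s['range_z'][int(v),int(u)]
def cloud(s):
    vv,uu=np.mgrid[0:400,0:640]
    K=np.array([[s['fx'],0,s['cx']],[0,s['fy'],s['cy']],[0,0,1.]])
    p=cv2.undistortPoints(np.stack([uu,vv],-1).reshape(-1,1,2).astype(np.float64),K,np.array([s['k1'],0,0,0.])).reshape(400,640,2)
    z=s['range_z'];c=np.stack([p[...,0]*z,-p[...,1]*z,-z],-1)
    T=np.array(s['world_from_camera']);w=c@T[:3,:3].T+T[:3,3];w[z==0]=np.nan;return w
def tool():
    st=get_state();q=st['tool_rot'];return np.array(st['ee_pos']),R.from_quat([q[1],q[2],q[3],q[0]])
def rel(p,yaw=None,Rt=None):
    "cm shift in tool axes to reach world TCP p"
    e,r=tool();o=r.inv().apply(np.array(p)-e)*100
    return np.round(o,2)
E
python3 - <<'E'
from h import *
for n in('scene','top'):
    s=snap(n,n+'0.png');print(n,s['fx'],s['k1'],np.round(s['world_from_camera'],3).tolist())
e,r=tool();print(e,np.round(r.as_matrix(),3).tolist(),get_state()['opening'])
E
```

```text
pics
scene 382.54734686596504 -0.022565548603426903 [[0.753, 0.405, -0.518, 0.105], [-0.657, 0.445, -0.608, -0.564], [-0.016, 0.798, 0.602, 0.584], [0.0, 0.0, 0.0, 1.0]]
top 393.8729649296445 0.02202506333832622 [[0.028, 0.997, -0.072, 0.475], [-1.0, 0.028, 0.003, -0.04], [0.005, 0.072, 0.997, 0.946], [0.0, 0.0, 0.0, 1.0]]
[0.18998595 0.48868361 0.19724272] [[-0.932, 0.362, -0.001], [0.362, 0.932, -0.002], [0.0, -0.002, -1.0]] 0.08561931278559792
```

```bash
sleep 1
```

```text
(no output)
```

View pics/scene0.png

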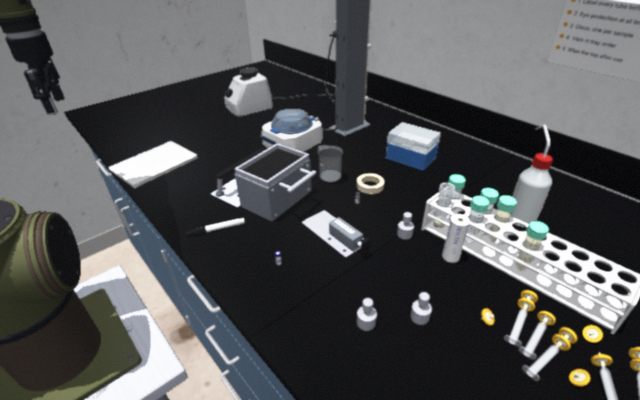

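View pics/top0.png

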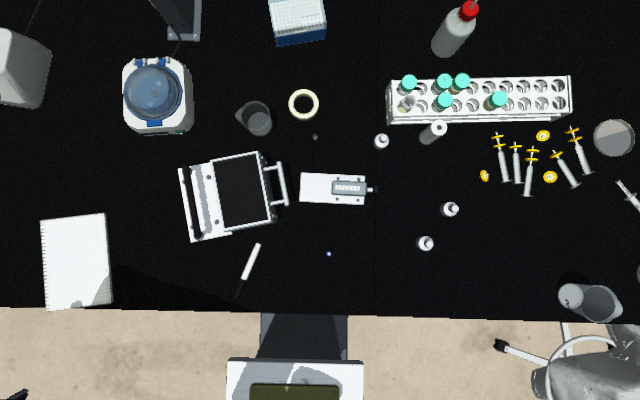

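The scene has the box at top-view (245,190), with its handle at (280,185) and the rest to its left. The gauge blade is at (300,187), the housing at (347,188) and the grip at (373,190). There are three weights, at (381,141), (450,209) and (426,243).

Run:
```python
from h import *
s=snap('top');w=cloud(s);im=s['img'].astype(int)
def reg(n,u0,u1,v0,v1,z0,z1,rect=True):
    ww=w[v0:v1,u0:u1].reshape(-1,3);m=(ww[:,2]>z0)&(ww[:,2]<z1);p=ww[m]
    rc=cv2.minAreaRect((p[:,:2]*1000).astype(np.float32)) if len(p)>2 else None
    print(n,len(p),np.round(p.mean(0),4),'zmed',np.round(np.percentile(p[:,2],[5,50,95]),4),rc)
reg('boxtop',170,292,140,245,.102,.125)
reg('handle',266,295,155,215,.07,.1)
reg('tray',222,262,160,220,.06,.125)
reg('bar',170,215,155,250,.055,.085)
reg('housing',325,372,175,205,.032,.048)
reg('grip',367,382,180,200,.02,.07)
for n,(u,v) in enumerate([(381,141),(450,209),(426,243)]): 
    reg('w%d'%n,u-14,u+14,v-14,v+14,.035,.075); reg('wbody%d'%n,u-14,u+14,v-14,v+14,.015,.075)
# blade rectangle from bright pixels
g=im.min(2);m=((g>120)).astype(np.uint8);m[:, :292]=0;m[:,370:]=0;m[:165]=0;m[212:]=0
c=max(cv2.findContours(m,0,2)[0],key=cv2.contourArea)[:,0]
q=np.array([onz(s,a,b,.004) for a,b in c]);print('foot',cv2.minAreaRect((q[:,:2]*1000).astype(np.float32)))
s2=snap('scene');w2=cloud(s2)
for n,(u0,u1,v0,v1,z0,z1) in dict(box=(220,320,135,215,.108,.125),handle=(275,320,165,200,.07,.1),house=(325,370,212,250,.034,.046),w0=(395,415,208,230,.05,.07),w1=(410,435,288,312,.05,.07),w2=(355,380,295,318,.05,.07),grip=(355,375,228,262,.03,.07)).items():
    ww=w2[v0:v1,u0:u1].reshape(-1,3);p=ww[(ww[:,2]>z0)&(ww[:,2]<z1)];print(n,len(p),np.round(p.mean(0),4),np.round(p.max(0),4),cv2.minAreaRect((p[:,:2]*1000).astype(np.float32)) if len(p)>3 else '')
```

```text
boxtop 843 [0.5388 0.1254 0.1093] zmed [0.1022 0.1108 0.1139] ((537.6187133789062, 123.61389923095703), (154.65951538085938, 106.25833892822266), 12.98143196105957)
handle 412 [0.547  0.0457 0.0907] zmed [0.0816 0.0911 0.0983] ((546.7720947265625, 47.378440856933594), (115.26106262207031, 49.895751953125), 4.514784812927246)
tray 2389 [0.5392 0.1222 0.0998] zmed [0.0972 0.0996 0.1024] ((539.7369995117188, 122.15347290039062), (128.0052032470703, 86.61649322509766), 1.6137683391571045)
bar 558 [0.5145 0.2386 0.0709] zmed [0.0662 0.0711 0.0745] ((515.3495483398438, 239.78598022460938), (169.1341552734375, 16.223533630371094), 13.322112083435059)
housing 473 [ 0.5554 -0.1141  0.0386] zmed [0.0355 0.0387 0.0415] ((555.9266967773438, -114.34315490722656), (79.9129638671875, 32.17728042602539), 88.45356750488281)
grip 83 [ 0.5538 -0.17    0.037 ] zmed [0.0249 0.0379 0.0477] ((553.8384399414062, -168.41452026367188), (24.068132400512695, 18.291545867919922), 86.70509338378906)
w0 58 [ 0.6701 -0.189   0.0566] zmed [0.0449 0.0582 0.0615] ((670.6599731445312, -189.14276123046875), (15.88541507
[... 1398 characters left out ...]
), (107.37506866455078, 32.02180480957031), 89.73509979248047)
w0 46 [ 0.6702 -0.1897  0.0571] [ 0.6804 -0.1818  0.061 ] ((671.2398071289062, -188.8982696533203), (17.1654109954834, 12.98350715637207), 66.27315521240234)
w1 96 [ 0.5128 -0.3523  0.0571] [ 0.5233 -0.342   0.0612] ((514.6764526367188, -351.4521484375), (18.32795524597168, 16.51261329650879), 81.8980712890625)
w2 97 [ 0.4327 -0.2967  0.0574] [ 0.4429 -0.2872  0.0613] ((433.9007873535156, -295.64569091796875), (17.070476531982422, 16.423112869262695), 73.158447265625)
grip 161 [ 0.5572 -0.163   0.0393] [ 0.5726 -0.1276  0.0487] ((559.0076293945312, -154.11642456054688), (57.570709228515625, 21.749467849731445), 77.57483673095703)
```

```bash
python3 -c "
from h import *
print(rel([.558,.036,.22]))"
```

```text
[-50.7  -28.88  -2.22]
```

```bash
python3 -m inch '[{"tx":-25,"ty":-14.4,"tz":-2.2,"az":-3.4},{"tx":-25,"ty":-14.4,"tz":-2.2,"az":-3.4},{"tx":-25,"ty":-14.4,"tz":-2.2,"az":-3.4},{"tx":-25,"ty":-14.4,"tz":-2.2,"az":-3.4},{"tx":-25,"ty":-14.4,"tz":-2.2,"az":-3.4},{"tx":-25,"ty":-14.4,"tz":-2.2,"az":-3.4},{"tx":-50.7,"ty":-28.9,"tz":-2.2,"az":-6.84},{"tx":-50.7,"ty":-28.9,"tz":-2.2,"az":-6.84},{"tx":-50.7,"ty":-28.9,"tz":-2.2,"az":-6.84},{"tx":-50.7,"ty":-28.9,"tz":-2.2,"az":-6.84},{"tx":-50.7,"ty":-28.9,"tz":-2.2,"az":-6.84},{"tx":-50.7,"ty":-28.9,"tz":-2.2,"az":-6.84}]'
python3 - <<'E'
from h import *
s=snap('wrist','w1.png');e,r=tool();st=get_state()
print(e,np.round(r.as_matrix(),3).tolist(),np.round(st['joints'],3),st['t'])
print(np.round(s['world_from_camera'],3).tolist())
for u,v in [(200,200),(320,200),(440,200),(320,100),(320,300)]: print(u,v,pt(s,u,v))
E
```

```text
[0.19012498 0.48902009 0.19762331] [[-0.932, 0.362, -0.0], [0.362, 0.932, -0.001], [-0.0, -0.001, -1.0]] [ 1.2    0.26  -0.139  1.173 -0.     1.571] 0.25
[[0.362, -0.891, -0.276, 0.12], [0.932, 0.345, 0.107, 0.516], [-0.0, -0.296, 0.955, 0.374], [0.0, 0.0, 0.0, 1.0]]
200 200 [ 0.26914831  0.04504336 -0.55613977]
320 200 [ 0.30235839  0.43763646 -0.22251054]
440 200 [0.28845185 0.60681933 0.0007105 ]
320 100 [ 0.12836407  0.49901691 -0.79622395]
320 300 [0.37013454 0.41369467 0.00094976]schema error: expected keys ax, ay, az, tx, ty, tz, fingers
```

View pics/w1.png

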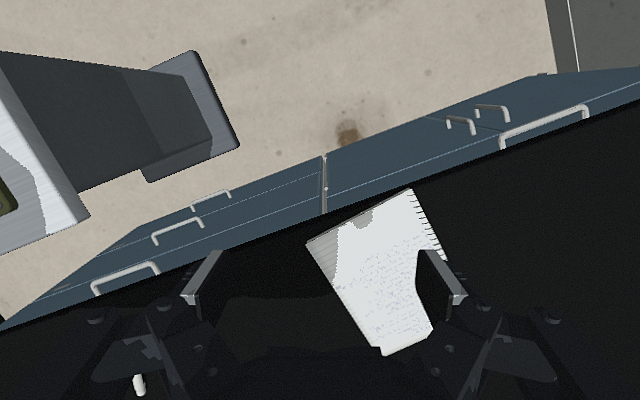

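The wrist view shows the cart and cabinet front. The move was refused because every row needs all the keys, so I'm repeating it.

```bash
python3 -m inch '[{"tx":-25,"ty":-14.4,"tz":-2.2,"ax":0,"ay":0,"az":-3.4,"fingers":-0.3},{"tx":-25,"ty":-14.4,"tz":-2.2,"ax":0,"ay":0,"az":-3.4,"fingers":-0.3},{"tx":-25,"ty":-14.4,"tz":-2.2,"ax":0,"ay":0,"az":-3.4,"fingers":-0.3},{"tx":-25,"ty":-14.4,"tz":-2.2,"ax":0,"ay":0,"az":-3.4,"fingers":-0.3},{"tx":-50.7,"ty":-28.9,"tz":-2.2,"ax":0,"ay":0,"az":-6.84,"fingers":-0.3},{"tx":-50.7,"ty":-28.9,"tz":-2.2,"ax":0,"ay":0,"az":-6.84,"fingers":-0.3},{"tx":-50.7,"ty":-28.9,"tz":-2.2,"ax":0,"ay":0,"az":-6.84,"fingers":-0.3},{"tx":-50.7,"ty":-28.9,"tz":-2.2,"ax":0,"ay":0,"az":-6.84,"fingers":-0.3},{"tx":-50.7,"ty":-28.9,"tz":-2.2,"ax":0,"ay":0,"az":-6.84,"fingers":-0.3},{"tx":-50.7,"ty":-28.9,"tz":-2.2,"ax":0,"ay":0,"az":-6.84,"fingers":-0.3},{"tx":-50.7,"ty":-28.9,"tz":-2.2,"ax":0,"ay":0,"az":-6.84,"fingers":-0.3},{"tx":-50.7,"ty":-28.9,"tz":-2.2,"ax":0,"ay":0,"az":-6.84,"fingers":-0.3}]'
sleep 0.1; python3 -m inch '[{"tx":0,"ty":0,"tz":0,"ax":0,"ay":0,"az":0,"fingers":-0.3}]'
python3 - <<'E'
from h import *
s=snap('wrist','w2.png');e,r=tool();st=get_state()
print(e,np.round(r.as_matrix(),3).tolist(),np.round(st['joints'],3),st['t'],rel([.558,.036,.22]))
w=cloud(s);W=w.reshape(-1,3)
bx=np.array([-.225,.974]);by=np.array([-.974,-.225]);c=np.array([.538,.124])
d=(W[:,:2]-c);X=d@bx;Y=d@by
for n,m in dict(handle=(X<-.07)&(X>-.11)&(abs(Y)<.04)&(W[:,2]>.075)&(W[:,2]<.105),rim=(abs(X)<.06)&(abs(Y)<.085)&(W[:,2]>.108)&(W[:,2]<.118)).items():
    p=W[m];print(n,m.sum(),p.mean(0),X[m].mean(),np.percentile(X[m],[2,98]),np.percentile(Y[m],[2,98]),np.percentile(W[m,2],[5,95]),cv2.minAreaRect((p[:,:2]*1000).astype(np.float32)))
E
```

```text
t: 1.25
ee_pos: [0.4942, 0.114, 0.2178]
tool_rot: [0.0, -0.113, 0.994, 0.0]
contact_force: [0.6, 0.8, 0.3]
opening: 0.0295
grasp_force: 0.0
t: 1.33
ee_pos: [0.4981, 0.1105, 0.2176]
tool_rot: [0.002, -0.109, 0.994, -0.002]
contact_force: [0.3, 0.7, 0.7]
opening: 0.0299
grasp_force: 0.0
[0.4955834  0.11300481 0.21735859] [[-0.976, -0.218, 0.001], [-0.218, 0.976, -0.0], [-0.001, -0.001, -1.0]] [ 2.25e-01  2.23e-01 -1.37e-01  1.21e+00 -1.00e-03  5.00e-03] 1.3833 [-4.41 -8.88 -0.26]
handle 967 [0.55546443 0.03891006 0.09306763] -0.08680709894053361 [-0.09454175 -0.0718329 ] [-0.03908843  0.03936603] [0.09000341 0.09511842] ((556.6388549804688, 43.24305725097656), (80.04753112792969, 24.705909729003906), 12.763813018798828)
rim 2360 [0.5162533  0.11950038 0.11330991] 0.0005103731652480295 [-0.0513656   0.05161674] [-0.07737895  0.07527997] [0.10930266 0.1150238 ] ((539.3934936523438, 124.52641296386719), (154.09365844726562, 104.40574645996094), 12.978405952453613)
```

View pics/w2.png

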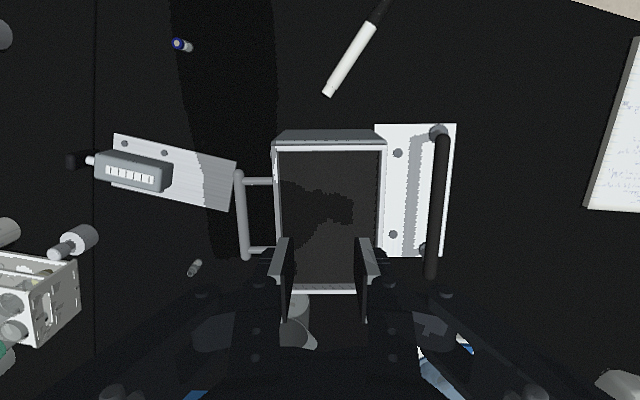

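The wrist view shows the handle bar at (242,215), the box tray at (330,220), the rest bar at (440,200) and the gauge at (150,170). The next moves go above the handle, then down to grip it.

```bash
python3 -m inch '[{"tx":-4.55,"ty":-8.9,"tz":0,"ax":0,"ay":0,"az":0,"fingers":-0.3},{"tx":-4.55,"ty":-8.9,"tz":0,"ax":0,"ay":0,"az":0,"fingers":-0.3},{"tx":-4.55,"ty":-8.9,"tz":0,"ax":0,"ay":0,"az":0,"fingers":-0.3},{"tx":-4.55,"ty":-8.9,"tz":0,"ax":0,"ay":0,"az":0,"fingers":-0.3},{"tx":-4.55,"ty":-8.9,"tz":0,"ax":0,"ay":0,"az":0,"fingers":-0.3},{"tx":-4.55,"ty":-8.9,"tz":0,"ax":0,"ay":0,"az":0,"fingers":-0.3},{"tx":-4.55,"ty":-8.9,"tz":0,"ax":0,"ay":0,"az":0,"fingers":-0.3},{"tx":-4.55,"ty":-8.9,"tz":0,"ax":0,"ay":0,"az":0,"fingers":-0.3}]'
python3 - <<'E'
from h import *
e,r=tool();print(r.as_euler('xyz',degrees=True),rel([.5594,.0366,.069]))
E
```

```text
t: 2.05
ee_pos: [0.5567, 0.0407, 0.2179]
tool_rot: [-0.0, -0.114, 0.994, 0.0]
contact_force: [-0.3, -0.4, 0.6]
opening: 0.0303
grasp_force: 0.0
[ 1.79980045e+02 -1.01221055e-02 -1.66936615e+02] [-0.17 -0.46 14.89]
```

```bash
python3 -m inch '[{"tx":0,"ty":0,"tz":2.5,"ax":0,"ay":0,"az":0,"fingers":-0.3},{"tx":0,"ty":0,"tz":5,"ax":0,"ay":0,"az":0,"fingers":-0.3},{"tx":0,"ty":0,"tz":7.5,"ax":0,"ay":0,"az":0,"fingers":-0.3},{"tx":0,"ty":0,"tz":9,"ax":0,"ay":0,"az":0,"fingers":-0.3},{"tx":0,"ty":0,"tz":9,"ax":0,"ay":0,"az":0,"fingers":-0.3},{"tx":0,"ty":0,"tz":9,"ax":0,"ay":0,"az":0,"fingers":-0.3}]'
python3 - <<'E'
from h import *
e,r=tool();print(r.as_euler('xyz',degrees=True),rel([.5594,.0366,.069]))
E
```

```text
t: 2.55
ee_pos: [0.5565, 0.04, 0.1274]
tool_rot: [-0.001, -0.113, 0.994, 0.0]
contact_force: [-0.7, -0.0, -0.3]
opening: 0.0299
grasp_force: 0.0
[ 1.79976617e+02 -1.06429326e-01 -1.66982651e+02] [-0.21 -0.4   5.83]
```

```bash
python3 -m inch '[{"tx":-0.2,"ty":-0.4,"tz":0,"ax":0,"ay":0,"az":0,"fingers":-0.3},{"tx":-0.2,"ty":-0.4,"tz":2,"ax":0,"ay":0,"az":0,"fingers":-0.3},{"tx":-0.2,"ty":-0.4,"tz":4,"ax":0,"ay":0,"az":0,"fingers":-0.3},{"tx":-0.2,"ty":-0.4,"tz":5.8,"ax":0,"ay":0,"az":0,"fingers":-0.3},{"tx":-0.2,"ty":-0.4,"tz":5.8,"ax":0,"ay":0,"az":0,"fingers":-0.3},{"tx":-0.2,"ty":-0.4,"tz":5.8,"ax":0,"ay":0,"az":0,"fingers":-0.3}]'
python3 -m inch '[{"tx":0,"ty":0,"tz":0,"ax":0,"ay":0,"az":0,"fingers":-1},{"tx":0,"ty":0,"tz":0,"ax":0,"ay":0,"az":0,"fingers":-1},{"tx":0,"ty":0,"tz":0,"ax":0,"ay":0,"az":0,"fingers":-1},{"tx":0,"ty":0,"tz":0,"ax":0,"ay":0,"az":0,"fingers":-1},{"tx":0,"ty":0,"tz":0,"ax":0,"ay":0,"az":0,"fingers":-1},{"tx":0,"ty":0,"tz":0,"ax":0,"ay":0,"az":0,"fingers":-1}]'
python3 - <<'E'
from h import *
e,r=tool();print(e,r.as_euler('xyz',degrees=True),rel([.5594,.0366,.069]))
# arc plan in tool axes: (y=box x, z=down, handle grasp at TCP z-1.9)
P=np.array([14.5,8.8]) # handle rel. rear edge: front, up
for a in range(0,43,3):
    t=np.radians(a);f=P[0]*np.cos(t)-P[1]*np.sin(t);u=P[0]*np.sin(t)+P[1]*np.cos(t)
    # tcp = handle + 1.9*tooldir; tooldir in (rear,down)=(-sin... ) rotated about x by a: z->(y:-sin,z:cos)
    y=(P[0]-f)+1.9*(-np.sin(t)); z=-(u-P[1])+1.9*(np.cos(t)-1)
    print(a,a/5,round(y,2),round(z,2))
E
```

```text
t: 3.05
ee_pos: [0.5609, 0.0359, 0.0704]
tool_rot: [0.0, -0.113, 0.994, -0.0]
contact_force: [-0.3, 0.1, -0.3]
opening: 0.0299
grasp_force: 0.0
t: 3.55
ee_pos: [0.5607, 0.0359, 0.07]
tool_rot: [0.0, -0.113, 0.994, -0.0]
contact_force: [0.6, -0.4, -0.3]
opening: -0.0003
grasp_force: 0.0
[0.56071136 0.03593656 0.07001439] [-1.79992168e+02  3.37571916e-02 -1.67042105e+02] [0.11 0.09 0.1 ]
0 0.0 0.0 0.0
3 0.6 0.38 -0.75
6 1.2 0.8 -1.48
9 1.8 1.26 -2.18
12 2.4 1.75 -2.86
15 3.0 2.28 -3.52
18 3.6 2.84 -4.14
21 4.2 3.44 -4.74
24 4.8 4.06 -5.3
27 5.4 4.71 -5.83
30 6.0 5.39 -6.33
33 6.6 6.1 -6.78
36 7.2 6.82 -7.21
39 7.8 7.57 -7.59
42 8.4 8.34 -7.93
```

The opening reads 0, so the grip missed the bar. I'll look before moving again.

Run:
```python
from h import *
s=snap('wrist');t=snap('scene')
a=s['img'];b=cv2.resize(t['img'][120:280,200:400],(800,640))[:400]
b=cv2.resize(t['img'][130:230,210:350],(560,400))
cv2.imwrite('pics/m1.png',cv2.resize(np.hstack([a[:,120:440],b]),(800,364))[:,:,::-1])
```

```text
(no output)
```

View pics/m1.png

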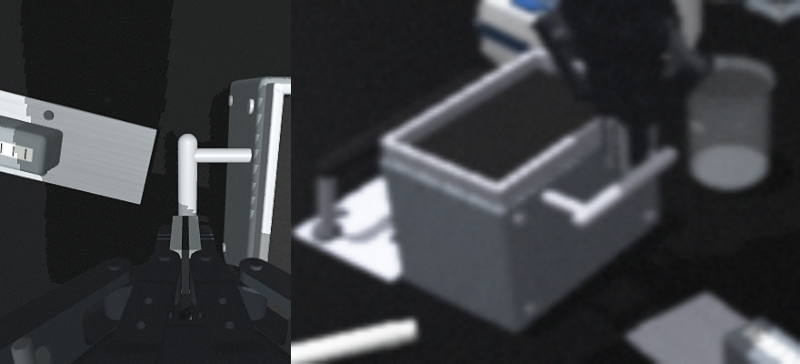

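Run:
```python
from h import *
bx=np.array([-.225,.974]);by=np.array([-.974,-.225]);c=np.array([.5392,.1243])
for n in('wrist','top','scene'):
    s=snap(n);W=cloud(s).reshape(-1,3);d=W[:,:2]-c;X=d@bx;Y=d@by
    for ylo,yhi in((-.042,-.028),(-.025,0),(0.01,.03),(.03,.042)):
        m=(X<-.07)&(X>-.11)&(Y>ylo)&(Y<yhi)&(W[:,2]>.075)&(W[:,2]<.105)
        if m.sum()>5: print(n,ylo,m.sum(),np.round(np.percentile(X[m],[2,50,98]),4),np.round(np.percentile(W[m,2],[2,50,98]),4))
e,r=tool();d=e[:2]-c;print('tcp box',d@bx,d@by,get_state()['opening'],get_state()['contact_force'])
s=snap('wrist');print([pt(s,120+188*1.1,v*1.1) for v in(150,170,190,200,215)])
```

```text
wrist 0.01 768 [-0.0952 -0.09   -0.0847] [0.0902 0.0937 0.0954]
wrist 0.03 956 [-0.095  -0.0849 -0.0706] [0.0894 0.0929 0.0953]
scene -0.042 25 [-0.0962 -0.0932 -0.0808] [0.0848 0.0912 0.0938]
scene -0.025 34 [-0.0971 -0.0936 -0.0884] [0.0854 0.0911 0.1023]
scene 0.01 33 [-0.0957 -0.0932 -0.0875] [0.0845 0.0911 0.0939]
scene 0.03 36 [-0.0959 -0.0888 -0.0715] [0.0859 0.0901 0.0938]
tcp box -0.0908501582405698 -0.0007955900682123529 0.00018738179177006523 [-0.10681334  0.15542246  0.09208077]
[array([0.5183783, 0.0274944, 0.094795 ]), array([0.52959677, 0.03013497, 0.09362873]), array([0.54070052, 0.03272555, 0.09463054]), array([0.54638796, 0.03405284, 0.09512815]), array([0.5552388 , 0.03612228, 0.09556658])]
```

Run:
```python
from h import *
bx=np.array([-.225,.974]);by=np.array([-.974,-.225]);c=np.array([.5392,.1243])
s=snap('scene');w=cloud(s)
for v in range(158,184,2):
    o=[]
    for u in range(298,318,2):
        p=w[v,u];d=p[:2]-c;o.append('%4d,%4d,%4d'%(d@bx*1000,d@by*1000,p[2]*1000))
    print(v,' | '.join(o))
cv2.imwrite('pics/m2.png',cv2.resize(s['img'][130:200,260:350],(720,560),interpolation=cv2.INTER_CUBIC)[:,:,::-1])
```

```text
158  -87,   7, 151 |  -95,   9, 155 | -102,  11, 158 | -106,   9, 158 | -107,   3, 156 | -118,   9, 162 | -125,  11, 165 | -130,  11, 167 | -135,  10, 169 | -125,  -8, 156
160  -87,   7, 146 |  -96,  11, 151 | -102,  11, 153 | -105,   8, 152 | -115,  13, 158 | -117,   9, 157 | -124,  10, 160 | -130,  11, 162 | -122,  -5, 151 |   30,-214,   0
162  -86,   6, 140 |  -96,  11, 146 | -102,  11, 148 | -104,   7, 147 | -113,  11, 152 | -119,  12, 154 | -124,  10, 155 |   34,-199,   0 |   30,-203,  -1 |   26,-207,  -2
164  -87,   8, 136 |  -94,   9, 139 | -100,  10, 142 | -102,   5, 140 | -104,   1, 138 | -118,  10, 148 |  -55, -75,  83 |   28,-191,  -1 |   22,-193,   0 |   18,-197,  -1
166  -87,   8, 131 |  -94,  10, 134 |  -98,   8, 135 | -102,   5, 135 | -102,  -1, 131 | -105,  -5, 130 |  -55, -75,  78 |   17,-177,   2 |   15,-183,   0 |   11,-187,   0
168  -89,  11, 128 |  -94,  10, 129 |  -97,   7, 128 | -103,   6, 130 | -105,   2, 129 | -104,  -6, 124 |  -55, -75,  72 |   13,-171,   0 |    7,-172,   1 |    6,-180,  -2
170  -88,  10, 122 |  -94,  10, 124 |  -96,   6, 123 | -102,   6, 125 | -104,   1, 122 | -103,  -6, 118 |  -54, -75,  66 |    7,-163,   0 |    0,-163,   1 |   -3,-167,   1Traceback (most recent call last):
  File "<stdin>", line 7, in <module>
ValueError: cannot convert float NaN to integer
```

Run:
```python
from h import *
s=snap('scene')
cv2.imwrite('pics/m2.png',cv2.resize(s['img'][140:196,268:340],(792,600),interpolation=cv2.INTER_CUBIC)[:,:,::-1])
print(get_state()['opening'],get_state()['grasp_force'])
```

```text
-3.571454037046128e-07 0.0
```

View pics/m2.png

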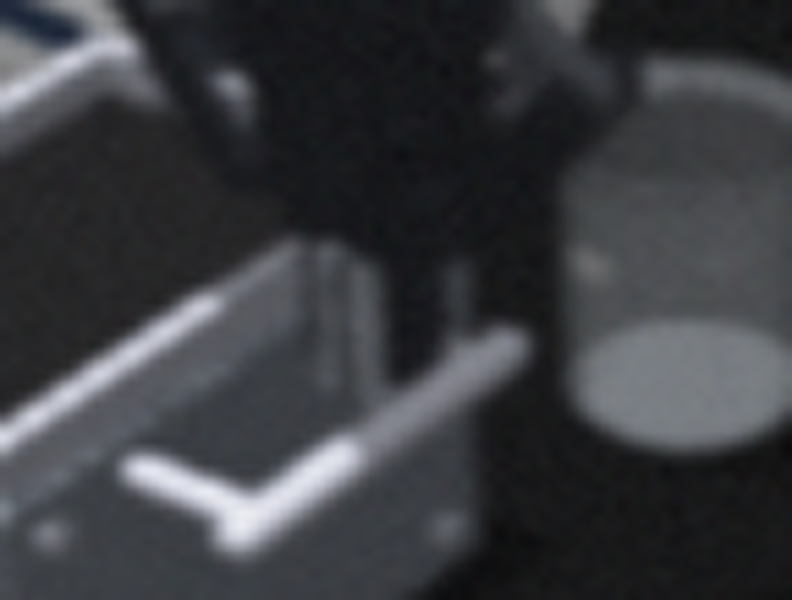

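Run:
```python
from h import *
bx=np.array([-.225,.974]);by=np.array([-.974,-.225]);c=np.array([.5392,.1243])
s=snap('scene');w=cloud(s)
for v in range(162,186,2):
    o=[]
    for u in range(292,312,2):
        p=np.nan_to_num(w[v,u],nan=9);d=p[:2]-c;o.append('%4d,%4d,%4d'%(d@bx*1000,d@by*1000,p[2]*1000))
    print(v,' | '.join(o))
```

```text
162  -30, -36, 100 |  -32, -40,  99 |  -82,   9, 140 |  -84,   4, 138 |  -96,  12, 146 | -100,  10, 147 | -105,   8, 147 | -113,  11, 152 | -119,  12, 154 | -124,  10, 155
164  -49, -14, 112 |  -51, -19, 110 |  -79,   6, 132 |  -88,   9, 137 |  -95,  11, 140 |  -99,   8, 140 | -102,   5, 140 | -105,   2, 139 | -118,  11, 148 |  -53, -77,  82
166  -50, -12, 108 |  -51, -18, 105 |  -79,   6, 127 |  -88,  10, 132 |  -95,  11, 135 |  -96,   5, 133 | -101,   4, 134 | -102,   0, 131 | -103,  -6, 129 |  -56, -74,  79
168  -52,  -9, 104 |  -51, -18, 100 |  -78,   6, 122 |  -88,  10, 127 |  -95,  12, 130 |  -97,   7, 128 | -102,   6, 130 | -102,   0, 126 | -105,  -5, 125 |  -52, -78,  69
170  -52,  -8,  99 |  -55, -13,  98 |  -78,   6, 116 |  -88,  10, 121 |  -94,  11, 124 |  -97,   7, 123 | -103,   8, 126 | -103,   1, 122 | -103,  -6, 118 |  -55, -74,  67
172  -54,  -6,  95 |  -54, -13,  92 |  -56, -18,  89 |  -87,  10, 116 |  -92,   9, 117 | 6741,-10237,9000 | -101,   6, 119 | -104,   1, 117 | -104,  -4, 114 |  -85, -35,  91
174  -54,  -6,  90 |  -55, -11,  87 |  -53, -21,  82 |  -85,   8, 
[... 265 characters left out ...]
94, -24,  89
178  -54,  -4,  79 |  -55, -10,  77 |  -55, -18,  72 |  -55, -26,  68 |  -54, -34,  63 |  -55, -41,  60 |  -91,  -5,  92 |  -94,  -9,  91 |  -94, -16,  87 |  -55, -73,  43
180  -55,  -2,  75 |  -53, -12,  69 |  -55, -18,  66 |  -55, -25,  62 |  -88,   6,  92 |  -92,   3,  92 |  -94,  -1,  90 |  -96,  -6,  88 |  -55, -64,  41 |  -54, -74,  36
182  -55,  -2,  69 |  -53, -12,  63 |  -54, -18,  60 |  -90,  16,  93 |  -91,  10,  90 |  -93,   5,  88 |  -93,  -1,  84 |  -55, -56,  40 |  -54, -64,  35 |  -55, -72,  31
184  -54,  -2,  63 |  -87,  27,  92 |  -90,  23,  92 |  -95,  22,  92 |  -94,  13,  87 |  -55, -39,  43 |  -54, -49,  37 |  -54, -56,  33 |  -52, -67,  26 |  -53, -74,  23
```

Run:
```python
from h import *
s=snap('wrist');w=cloud(s)
for v in range(225,350,8):
    o=[]
    for u in range(304,352,5):
        p=np.nan_to_num(w[v,u],nan=9);o.append('%4d'%(p[2]*1000))
    print(v,' '.join(o))
print(np.round(s['world_from_camera'],3).tolist(),tool()[0],get_state()['joints'])
```

```text
225    1    0    1   93   94   94   92    0    1    0
233    1    1    0   92   93   94   91    1    0    1
241    0    1  112  112  112  113  112    0    1    0
249  112  121  121  121  120  121  121  112  112  112
257  121  127  126  128  126  129  129  127  120  121
265  127  135  135  134  134  134  135  134  126  128
273  134  140  140  141  139  140  141  140  134  134
281  149  147  147  140  141  141  146  149  149  149
289  152  152  152  145  141  144  152  152  152  153
297  157  157  157  148  141  149  156  157  156  157
305  160  160  160  149  141  151  160  160  161  162
313  171  171  162  149  141  149  162  170  171  171
321  175  171  152  148  141  150  152  174  175  175
329  178  172  152    1    1  149  153  174  178  178
337  181  173  154    1    0  149  153  174  181  180
345  181  173  157    1    1    1  157  174  183  183
[[-0.225, -0.931, -0.288, 0.487], [0.974, -0.215, -0.067, 0.019], [0.0, -0.296, 0.955, 0.247], [0.0, 0.0, 0.0, 1.0]] [0.56043683 0.03590302 0.06955618] [ 6.40041460e-02  4.04982172e-01 -2.74587889e-01  8.91402903e-01
 -4.60645203e-05 -1.62091054e-01]
```

The zoom shows the shut fingertips ending just above the bar. Both depth maps put the real tips at about z = 0.103, although the reported TCP is at 0.070. I'll open, go lower in small steps while watching the force, and close again.

```bash
python3 -m inch '[{"tx":0,"ty":0,"tz":0,"ax":0,"ay":0,"az":0,"fingers":-0.3},{"tx":0,"ty":0,"tz":0,"ax":0,"ay":0,"az":0,"fingers":-0.3},{"tx":0,"ty":0,"tz":0,"ax":0,"ay":0,"az":0,"fingers":-0.3},{"tx":0,"ty":0,"tz":0.5,"ax":0,"ay":0,"az":0,"fingers":-0.3},{"tx":0,"ty":0,"tz":1,"ax":0,"ay":0,"az":0,"fingers":-0.3},{"tx":0,"ty":0,"tz":1.5,"ax":0,"ay":0,"az":0,"fingers":-0.3},{"tx":0,"ty":0,"tz":1.5,"ax":0,"ay":0,"az":0,"fingers":-0.3}]'
python3 - <<'E'
from h import *
bx=np.array([-.225,.974]);by=np.array([-.974,-.225]);c=np.array([.5392,.1243])
s=snap('scene');w=cloud(s)
for v in range(166,192,2):
    o=[]
    for u in range(288,312,2):
        p=np.nan_to_num(w[v,u],nan=9);d=p[:2]-c;o.append('%4d,%4d,%4d'%(d@bx*1000,d@by*1000,p[2]*1000))
    print(v,' | '.join(o))
E
```

```text
t: 4.63
ee_pos: [0.5593, 0.0358, 0.0531]
tool_rot: [-0.001, -0.113, 0.994, 0.0]
contact_force: [0.9, 0.3, -0.5]
opening: 0.03
grasp_force: 0.0
166  -32, -17,  99 |  -64,  10, 124 |  -72,  13, 128 |  -73,   6, 125 |  -74,   1, 123 |  -75,  -4, 120 |  -54, -37,  97 |  -55, -44,  93 | -108,  13, 140 | -115,  14, 143 | -117,  10, 142 | -117,   2, 138
168  -51,   3, 111 |  -52,  -2, 108 |  -70,  10, 120 |  -75,   9, 122 |  -76,   4, 120 |  -75,  -4, 115 |  -56, -34,  93 |  -54, -44,  87 | -107,  12, 134 | -112,  11, 136 | -117,  10, 137 | -121,   8, 137
170  -51,   3, 105 |  -51,  -3, 101 |  -70,  10, 115 |  -75,   9, 117 |  -77,   5, 115 |  -75,  -3, 110 |  -56, -34,  87 |  -60, -36,  88 |  -66, -37,  89 | -114,  13, 132 | -118,  12, 133 | -120,   7, 131
172  -52,   5, 101 |  -54,   0,  99 |  -69,  10, 110 |  -75,  10, 112 |  -75,   3, 108 |  -77,  -1, 106 |  -75, -10, 101 |  -54, -43,  76 | -105,  10, 122 | -112,  12, 126 | -118,  11, 127 | -120,   8, 127
174  -54,   8,  98 |  -54,   1,  94 |  -68,  10, 104 |  -74,  10, 106 |  -76,   4, 103 |  -76,  -2, 100 |  -75, -10,  95 |  -53, -43,
[... 1020 characters left out ...]
 -56, -38,  44 |  -55, -47,  39 | -112,  13,  94 | -112,   6,  90 | -112,  -1,  86
186  -80,  39,  91 |  -83,  37,  91 |  -88,  35,  92 |  -91,  32,  91 |  -94,  28,  90 |  -95,  22,  87 |  -55, -31,  41 |  -55, -39,  36 |  -53, -49,  31 |  -55, -55,  28 |  -53, -65,  21 |  -54, -72,  18
188  -81,  41,  87 |  -90,  44,  92 |  -95,  43,  93 |  -93,  35,  88 |  -94,  28,  84 |  -54, -24,  39 |  -54, -32,  34 |  -54, -40,  30 |  -55, -46,  27 |  -54, -56,  21 |  -55, -63,  17 |  -55, -71,  13
190  -88,  50,  89 |  -91,  47,  88 |  -94,  43,  88 |  -55,  -8,  42 |  -55, -15,  38 |  -54, -23,  33 |  -54, -31,  28 |  -55, -39,  24 |  -54, -47,  19 |  -55, -54,  16 |  -56, -61,  12 |  -56, -70,   7
```

The tips sit about 33 mm behind the reported TCP along the tool axis, and the lateral alignment is right. I'll descend about 1.6 cm more and close.

```bash
python3 -m inch '[{"tx":0,"ty":0.05,"tz":0.5,"ax":0,"ay":0,"az":0,"fingers":-0.3},{"tx":0,"ty":0.05,"tz":1.1,"ax":0,"ay":0,"az":0,"fingers":-0.3},{"tx":0,"ty":0.05,"tz":1.6,"ax":0,"ay":0,"az":0,"fingers":-0.3},{"tx":0,"ty":0.05,"tz":1.6,"ax":0,"ay":0,"az":0,"fingers":-1},{"tx":0,"ty":0.05,"tz":1.6,"ax":0,"ay":0,"az":0,"fingers":-1},{"tx":0,"ty":0.05,"tz":1.6,"ax":0,"ay":0,"az":0,"fingers":-1},{"tx":0,"ty":0.05,"tz":1.6,"ax":0,"ay":0,"az":0,"fingers":-1},{"tx":0,"ty":0.05,"tz":1.6,"ax":0,"ay":0,"az":0,"fingers":-1},{"tx":0,"ty":0.05,"tz":1.6,"ax":0,"ay":0,"az":0,"fingers":-1}]'
python3 - <<'E'
P=__import__('numpy').array([14.5,8.8]);import numpy as np
L=5.0 # ee beyond bar
for a in range(0,43,3):
    t=np.radians(a);f=P[0]*np.cos(t)-P[1]*np.sin(t);u=P[0]*np.sin(t)+P[1]*np.cos(t)
    print(a,round(a/5,1),round((P[0]-f)-L*np.sin(t),2),round(-(u-P[1])+L*(np.cos(t)-1),2))
E
```

```text
t: 5.43
ee_pos: [0.5599, 0.0367, 0.0384]
tool_rot: [-0.0, -0.113, 0.994, 0.0]
contact_force: [-0.6, 2.6, -2.8]
opening: 0.009
grasp_force: 58.4
0 0.0 0.0 0.0
3 0.6 0.22 -0.75
6 1.2 0.48 -1.49
9 1.8 0.77 -2.22
12 2.4 1.11 -2.93
15 3.0 1.48 -3.62
18 3.6 1.88 -4.29
21 4.2 2.32 -4.94
24 4.8 2.8 -5.57
27 5.4 3.31 -6.17
30 6.0 3.84 -6.74
33 6.6 4.41 -7.28
36 7.2 5.0 -7.8
39 7.8 5.62 -8.28
42 8.4 6.27 -8.73
```

Gripped: opening 9 mm, 58 N. I'll tip the box along the arc and check the force part-way.

```bash
python3 -m inch '[{"tx":0,"ty":0.1,"tz":-0.38,"ax":0.3,"ay":0,"az":0,"fingers":-1},{"tx":0,"ty":0.22,"tz":-0.75,"ax":0.6,"ay":0,"az":0,"fingers":-1},{"tx":0,"ty":0.35,"tz":-1.12,"ax":0.9,"ay":0,"az":0,"fingers":-1},{"tx":0,"ty":0.48,"tz":-1.49,"ax":1.2,"ay":0,"az":0,"fingers":-1},{"tx":0,"ty":0.62,"tz":-1.86,"ax":1.5,"ay":0,"az":0,"fingers":-1},{"tx":0,"ty":0.77,"tz":-2.22,"ax":1.8,"ay":0,"az":0,"fingers":-1},{"tx":0,"ty":0.94,"tz":-2.58,"ax":2.1,"ay":0,"az":0,"fingers":-1},{"tx":0,"ty":1.11,"tz":-2.93,"ax":2.4,"ay":0,"az":0,"fingers":-1},{"tx":0,"ty":1.11,"tz":-2.93,"ax":2.4,"ay":0,"az":0,"fingers":-1}]'
python3 - <<'E'
from h import *
print(tool()[1].as_euler('xyz',degrees=True),get_state()['ft_torque'])
P=np.array([14.5,8.8]);L=5.0
def q(a):
    t=np.radians(a);f=P[0]*np.cos(t)-P[1]*np.sin(t);u=P[0]*np.sin(t)+P[1]*np.cos(t)
    return np.array([(P[0]-f)-L*np.sin(t),-(u-P[1])+L*(np.cos(t)-1)])
b=np.radians(12);M=np.array([[np.cos(b),np.sin(b)],[-np.sin(b),np.cos(b)]])
for a in [14,16,18,20,22,24,26,28,30,32,34,36,37,38,39,40]: print(a,round((a-12)/5,2),np.round(M@(q(a)-q(12)),2))
E
```

```text
t: 6.18
ee_pos: [0.5579, 0.0479, 0.0686]
tool_rot: [0.012, -0.113, 0.988, -0.104]
contact_force: [-0.7, 0.7, -1.9]
opening: 0.009
grasp_force: 58.9
[-1.67924481e+02  2.18086867e-02 -1.66948173e+02] [ 0.0966646   0.34110019 -0.02740834]
14 0.4 [ 0.14 -0.5 ]
16 0.8 [ 0.3 -1. ]
18 1.2 [ 0.48 -1.49]
20 1.6 [ 0.67 -1.98]
22 2.0 [ 0.88 -2.46]
24 2.4 [ 1.11 -2.93]
26 2.8 [ 1.35 -3.39]
28 3.2 [ 1.61 -3.85]
30 3.6 [ 1.88 -4.29]
32 4.0 [ 2.17 -4.73]
34 4.4 [ 2.48 -5.16]
36 4.8 [ 2.8  -5.57]
37 5.0 [ 2.96 -5.77]
38 5.2 [ 3.13 -5.97]
39 5.4 [ 3.31 -6.17]
40 5.6 [ 3.48 -6.36]
```

```bash
python3 -m inch '[{"tx":0,"ty":0.14,"tz":-0.5,"ax":0.4,"ay":0,"az":0,"fingers":-1},{"tx":0,"ty":0.3,"tz":-1,"ax":0.8,"ay":0,"az":0,"fingers":-1},{"tx":0,"ty":0.48,"tz":-1.49,"ax":1.2,"ay":0,"az":0,"fingers":-1},{"tx":0,"ty":0.67,"tz":-1.98,"ax":1.6,"ay":0,"az":0,"fingers":-1},{"tx":0,"ty":0.88,"tz":-2.46,"ax":2,"ay":0,"az":0,"fingers":-1},{"tx":0,"ty":1.11,"tz":-2.93,"ax":2.4,"ay":0,"az":0,"fingers":-1},{"tx":0,"ty":1.35,"tz":-3.39,"ax":2.8,"ay":0,"az":0,"fingers":-1},{"tx":0,"ty":1.61,"tz":-3.85,"ax":3.2,"ay":0,"az":0,"fingers":-1},{"tx":0,"ty":1.88,"tz":-4.29,"ax":3.6,"ay":0,"az":0,"fingers":-1},{"tx":0,"ty":2.17,"tz":-4.73,"ax":4,"ay":0,"az":0,"fingers":-1},{"tx":0,"ty":2.48,"tz":-5.16,"ax":4.4,"ay":0,"az":0,"fingers":-1},{"tx":0,"ty":2.48,"tz":-5.16,"ax":4.4,"ay":0,"az":0,"fingers":-1}]'
python3 - <<'E'
from h import *
s=snap('scene','s3.png');W=cloud(s).reshape(-1,3)
print(tool()[1].as_euler('xyz',degrees=True),get_state()['ft_torque'])
P=np.array([14.5,8.8]);L=5.0
def q(a):
    t=np.radians(a);f=P[0]*np.cos(t)-P[1]*np.sin(t);u=P[0]*np.sin(t)+P[1]*np.cos(t)
    return np.array([(P[0]-f)-L*np.sin(t),-(u-P[1])+L*(np.cos(t)-1)])
b=np.radians(34);M=np.array([[np.cos(b),np.sin(b)],[-np.sin(b),np.cos(b)]])
for a in [35,36,37,38,39,40]: print(a,round((a-34)/5,2),np.round(M@(q(a)-q(34)),2))
E
```

```text
t: 7.18
ee_pos: [0.5501, 0.0819, 0.1134]
tool_rot: [0.033, -0.109, 0.95, -0.291]
contact_force: [-2.2, -1.0, 0.8]
opening: 0.0089
grasp_force: 59.4
[-1.46001798e+02 -5.04270841e-02 -1.66971955e+02] [ 0.32723333  0.47963332 -0.18160115]
35 0.2 [ 0.07 -0.25]
36 0.4 [ 0.14 -0.5 ]
37 0.6 [ 0.22 -0.75]
38 0.8 [ 0.3 -1. ]
39 1.0 [ 0.39 -1.25]
40 1.2 [ 0.48 -1.49]
```

```bash
python3 -m inch '[{"tx":0,"ty":0.04,"tz":-0.13,"ax":0.1,"ay":0,"az":0,"fingers":-1},{"tx":0,"ty":0.07,"tz":-0.25,"ax":0.2,"ay":0,"az":0,"fingers":-1},{"tx":0,"ty":0.1,"tz":-0.38,"ax":0.3,"ay":0,"az":0,"fingers":-1},{"tx":0,"ty":0.14,"tz":-0.5,"ax":0.4,"ay":0,"az":0,"fingers":-1},{"tx":0,"ty":0.18,"tz":-0.63,"ax":0.5,"ay":0,"az":0,"fingers":-1},{"tx":0,"ty":0.22,"tz":-0.75,"ax":0.6,"ay":0,"az":0,"fingers":-1},{"tx":0,"ty":0.22,"tz":-0.75,"ax":0.6,"ay":0,"az":0,"fingers":-1}]'
python3 -m inch '[{"tx":0,"ty":0.03,"tz":-0.13,"ax":0.1,"ay":0,"az":0,"fingers":-1},{"tx":0,"ty":0.07,"tz":-0.25,"ax":0.2,"ay":0,"az":0,"fingers":-1},{"tx":0,"ty":0.07,"tz":-0.25,"ax":0.2,"ay":0,"az":0,"fingers":-1},{"tx":0,"ty":0.07,"tz":-0.25,"ax":0.2,"ay":0,"az":0,"fingers":-1}]'
python3 -c "
from h import *
print(tool()[1].as_euler('xyz',degrees=True),get_state()['ft_torque'])
s=snap('scene');cv2.imwrite('pics/s4.png',cv2.resize(s['img'][100:260,180:400],(800,582))[:,:,::-1])"
```

```text
t: 7.82
ee_pos: [0.5488, 0.0874, 0.1183]
tool_rot: [0.036, -0.107, 0.942, -0.316]
contact_force: [-1.3, -1.2, -2.1]
opening: 0.0085
grasp_force: 59.3
t: 8.15
ee_pos: [0.5483, 0.0893, 0.1198]
tool_rot: [0.037, -0.107, 0.939, -0.324]
contact_force: [-1.3, 0.0, -2.0]
opening: 0.0092
grasp_force: 59.3
[-1.41977152e+02 -2.10085489e-03 -1.67019084e+02] [ 0.67841651  0.36042457 -0.10489572]
```

View pics/s4.png

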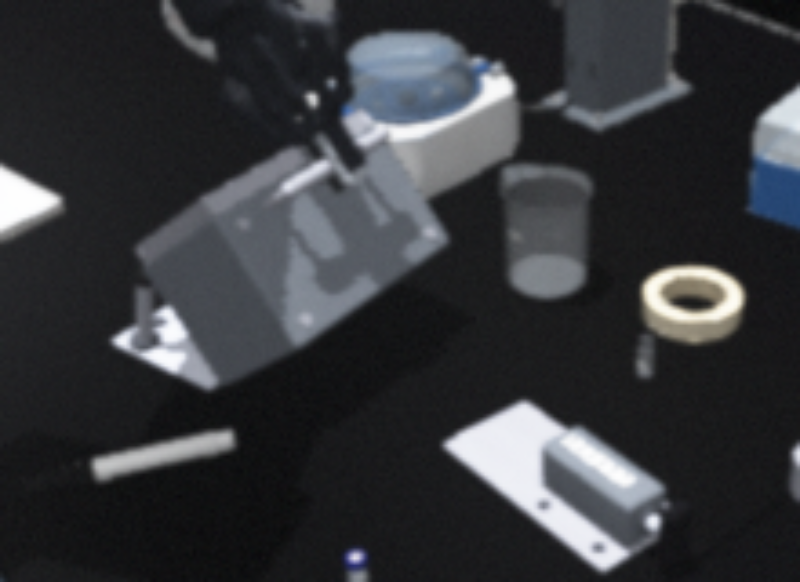

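The box is tipped, its back is at the rest bar, and the x torque has risen, which means contact. I'll release, retract along the tool axis and check that it stays.

```bash
python3 -m inch '[{"tx":0,"ty":0.03,"tz":-0.12,"ax":0.1,"ay":0,"az":0,"fingers":-1},{"tx":0,"ty":0.03,"tz":-0.12,"ax":0.1,"ay":0,"az":0,"fingers":-0.6},{"tx":0,"ty":0.03,"tz":-0.12,"ax":0.1,"ay":0,"az":0,"fingers":-0.3},{"tx":0,"ty":0.03,"tz":-0.12,"ax":0.1,"ay":0,"az":0,"fingers":-0.3},{"tx":0,"ty":0.03,"tz":-0.12,"ax":0.1,"ay":0,"az":0,"fingers":-0.3},{"tx":0,"ty":0.03,"tz":-0.12,"ax":0.1,"ay":0,"az":0,"fingers":-0.3}]'
python3 -m inch '[{"tx":0,"ty":0,"tz":-1,"ax":0,"ay":0,"az":0,"fingers":-0.3},{"tx":0,"ty":0,"tz":-2.5,"ax":0,"ay":0,"az":0,"fingers":-0.3},{"tx":0,"ty":0,"tz":-5,"ax":0,"ay":0,"az":0,"fingers":-0.3},{"tx":0,"ty":0,"tz":-8,"ax":0,"ay":0,"az":0,"fingers":-0.3},{"tx":0,"ty":0,"tz":-10,"ax":0,"ay":0,"az":0,"fingers":-0.3},{"tx":0,"ty":0,"tz":-10,"ax":0,"ay":0,"az":0,"fingers":-0.3}]'
python3 - <<'E'
from h import *
bx=np.array([-.225,.974]);by=np.array([-.974,-.225]);re=np.array([.5268,.1779])
s=snap('scene');W=cloud(s).reshape(-1,3);d=W[:,:2]-re;F=-(d@bx);Y=d@by;z=W[:,2]
# front face: fit plane tilt
t=np.radians(38);xb=F*np.cos(t)+z*np.sin(t);zb=-F*np.sin(t)+z*np.cos(t)
m=(abs(xb-.11)<.012)&(zb>.01)&(zb<.08)&(abs(Y)<.07)
A=np.c_[z[m],Y[m],np.ones(m.sum())];k=np.linalg.lstsq(A,F[m],rcond=None)[0];print(m.sum(),'tilt',np.degrees(np.arctan(-k[0])),k)
m=(abs(xb-.145)<.012)&(abs(zb-.088)<.012)&(abs(Y)<.045);print('bar',m.sum(),xb[m].mean(),zb[m].mean(),F[m].mean(),z[m].mean(),Y[m].min(),Y[m].max())
e,r=tool();print(e,r.as_euler('xyz',degrees=True))
s=snap('top');w=cloud(s);ww=w[165:212,290:385].reshape(-1,3);p=ww[(ww[:,2]>.033)&(ww[:,2]<.048)]
print(cv2.minAreaRect((p[:,:2]*1000).astype(np.float32)))
E
```

```text
t: 8.7
ee_pos: [0.5483, 0.0901, 0.1209]
tool_rot: [0.038, -0.106, 0.938, -0.328]
contact_force: [-0.9, -0.4, 0.5]
opening: 0.0297
grasp_force: 0.0
t: 9.2
ee_pos: [0.5357, 0.1538, 0.2019]
tool_rot: [0.04, -0.107, 0.938, -0.326]
contact_force: [0.9, -0.3, 0.3]
opening: 0.0299
grasp_force: 0.0
1326 tilt 40.15447877109205 [-0.84370456  0.00215143  0.14581353]
bar 146 0.14713008918222203 0.09094122085708481 0.059951086253917624 0.16224498775222926 -0.044261801378959714 0.04497975289300674
[0.53526159 0.15249736 0.20016766] [-141.5815757     0.22235874 -166.94543904]
((555.4505615234375, -127.50048828125), (106.1662826538086, 32.269813537597656), 88.5263442993164)
```

The box leans by itself at about 39°. Next is the gauge: I'll work out the pose above its housing.

```bash
cat >> h.py <<'E'
def goto(p,yaw,tilt=0):
    "shift(cm) and turn(5deg) to E position p, tool-x yaw (deg), tilt deg about tool x"
    e,r=tool();Y=np.radians(yaw)
    T=R.from_matrix(np.array([[np.cos(Y),np.sin(Y),0],[np.sin(Y),-np.cos(Y),0],[0,0,-1]]))*R.from_rotvec([np.radians(tilt),0,0])
    print('shift',np.round(r.inv().apply(np.array(p)-e)*100,2),'turn',np.round(np.degrees((r.inv()*T).as_rotvec())/5,2))
E
python3 -c "
from h import *
goto([.556,-.1135,.24],-91.5)"
```

```text
shift [  3.86 -23.14  13.14] turn [ -6.54  -5.04 -14.5 ]
```

```bash
python3 -m inch '[{"tx":1.9,"ty":-11.6,"tz":6.6,"ax":-3.3,"ay":-2.5,"az":-7.2,"fingers":0.2},{"tx":1.9,"ty":-11.6,"tz":6.6,"ax":-3.3,"ay":-2.5,"az":-7.2,"fingers":0.2},{"tx":1.9,"ty":-11.6,"tz":6.6,"ax":-3.3,"ay":-2.5,"az":-7.2,"fingers":0.2},{"tx":1.9,"ty":-11.6,"tz":6.6,"ax":-3.3,"ay":-2.5,"az":-7.2,"fingers":0.2},{"tx":1.9,"ty":-11.6,"tz":6.6,"ax":-3.3,"ay":-2.5,"az":-7.2,"fingers":0.2},{"tx":3.9,"ty":-23.1,"tz":13.1,"ax":-6.54,"ay":-5.04,"az":-14.5,"fingers":0.2},{"tx":3.9,"ty":-23.1,"tz":13.1,"ax":-6.54,"ay":-5.04,"az":-14.5,"fingers":0.2},{"tx":3.9,"ty":-23.1,"tz":13.1,"ax":-6.54,"ay":-5.04,"az":-14.5,"fingers":0.2},{"tx":3.9,"ty":-23.1,"tz":13.1,"ax":-6.54,"ay":-5.04,"az":-14.5,"fingers":0.2},{"tx":3.9,"ty":-23.1,"tz":13.1,"ax":-6.54,"ay":-5.04,"az":-14.5,"fingers":0.2},{"tx":3.9,"ty":-23.1,"tz":13.1,"ax":-6.54,"ay":-5.04,"az":-14.5,"fingers":0.2},{"tx":3.9,"ty":-23.1,"tz":13.1,"ax":-6.54,"ay":-5.04,"az":-14.5,"fingers":0.2}]'
python3 -c "
from h import *
goto([.556,-.1135,.10],-91.5)"
```

```text
t: 10.3
ee_pos: [0.5531, -0.1158, 0.2393]
tool_rot: [0.003, -0.637, 0.769, -0.043]
contact_force: [0.5, -0.1, 0.1]
opening: 0.0511
grasp_force: 0.0
shift [-0.99  0.72 13.88] turn [-0.75 -0.64 -1.84]
```

```bash
python3 -m inch '[{"tx":-1,"ty":0.7,"tz":4,"ax":-0.75,"ay":-0.64,"az":-1.84,"fingers":0.2},{"tx":-1,"ty":0.7,"tz":8,"ax":-0.75,"ay":-0.64,"az":-1.84,"fingers":0.2},{"tx":-1,"ty":0.7,"tz":11,"ax":-0.75,"ay":-0.64,"az":-1.84,"fingers":0.2},{"tx":-1,"ty":0.7,"tz":13.9,"ax":-0.75,"ay":-0.64,"az":-1.84,"fingers":0.2},{"tx":-1,"ty":0.7,"tz":13.9,"ax":-0.75,"ay":-0.64,"az":-1.84,"fingers":0.2},{"tx":-1,"ty":0.7,"tz":13.9,"ax":-0.75,"ay":-0.64,"az":-1.84,"fingers":0.2}]'
python3 - <<'E'
from h import *
s=snap('wrist','w5.png');W=cloud(s).reshape(-1,3)
m=(W[:,2]>.033)&(W[:,2]<.045)&(abs(W[:,0]-.556)<.05)&(abs(W[:,1]+.11)<.07)
p=W[m];print(m.sum(),np.percentile(p[:,2],[5,50,95]),cv2.minAreaRect((p[:,:2]*1000).astype(np.float32)))
goto([.556,-.1135,-.02],-91.5)
E
```

```text
t: 10.8
ee_pos: [0.5554, -0.1117, 0.0983]
tool_rot: [-0.002, -0.697, 0.717, 0.001]
contact_force: [0.4, 0.8, -0.3]
opening: 0.0511
grasp_force: 0.0
3987 [0.0380796  0.04097652 0.04234077] ((557.8684692382812, -125.9327392578125), (104.62605285644531, 31.99004364013672), 88.79120635986328)
shift [ 0.14  0.15 12.04] turn [-0.01 -0.02 -0.03]
```

View pics/w5.png

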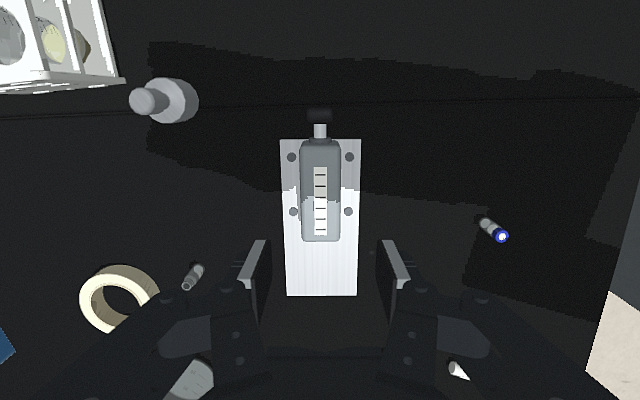

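The wrist view shows the housing at (320,190) centred between the fingers, with the blade towards the bottom of the picture. I'll descend and grip it.

```bash
python3 -m inch '[{"tx":0.1,"ty":0,"tz":3.5,"ax":0,"ay":0,"az":0,"fingers":0.2},{"tx":0.1,"ty":0,"tz":7,"ax":0,"ay":0,"az":0,"fingers":0.2},{"tx":0.1,"ty":0,"tz":9.5,"ax":0,"ay":0,"az":0,"fingers":0.2},{"tx":0.1,"ty":0,"tz":11,"ax":0,"ay":0,"az":0,"fingers":0.2},{"tx":0.1,"ty":0,"tz":11.8,"ax":0,"ay":0,"az":0,"fingers":0.2},{"tx":0.1,"ty":0,"tz":11.8,"ax":0,"ay":0,"az":0,"fingers":0.2}]'
python3 -m inch '[{"tx":0,"ty":0,"tz":0,"ax":0,"ay":0,"az":0,"fingers":-1},{"tx":0,"ty":0,"tz":0,"ax":0,"ay":0,"az":0,"fingers":-1},{"tx":0,"ty":0,"tz":0,"ax":0,"ay":0,"az":0,"fingers":-1},{"tx":0,"ty":0,"tz":0,"ax":0,"ay":0,"az":0,"fingers":-1},{"tx":0,"ty":0,"tz":0,"ax":0,"ay":0,"az":0,"fingers":-1}]'
python3 - <<'E'
from h import *
re=np.array([.5268,.1779]);bx=np.array([-.225,.974])
e,r=tool();print(e,get_state()['ft_torque'])
for d in (.288,.230,.17):
    p=re-d*bx;print(d);goto([p[0],p[1],e[2]],-77)
E
```

```text
t: 11.35
ee_pos: [0.5589, -0.1128, -0.0171]
tool_rot: [0.0, -0.697, 0.717, -0.002]
contact_force: [0.9, -0.9, -0.4]
opening: 0.0514
grasp_force: 0.0
t: 11.77
ee_pos: [0.5605, -0.1132, -0.015]
tool_rot: [0.001, -0.697, 0.717, -0.003]
contact_force: [-0.3, -0.2, 7.2]
opening: 0.031
grasp_force: 62.4
[ 0.56047301 -0.11315194 -0.01501589] [-0.04836755  0.53158223  0.04272288]
0.288
shift [-1.14 -3.08  0.02] turn [-0.07 -0.04 -2.92]
0.23
shift [-6.75 -1.62 -0.01] turn [-0.07 -0.04 -2.92]
0.17
shift [-12.56  -0.1   -0.04] turn [-0.07 -0.04 -2.92]
```

```bash
python3 -m inch '[{"tx":0,"ty":0,"tz":-0.1,"ax":0,"ay":0,"az":0,"fingers":-1},{"tx":0,"ty":0,"tz":-0.2,"ax":0,"ay":0,"az":0,"fingers":-1},{"tx":0,"ty":0,"tz":-0.2,"ax":0,"ay":0,"az":0,"fingers":-1},{"tx":0,"ty":0,"tz":-0.2,"ax":0,"ay":0,"az":0,"fingers":-1}]'
```

```text
t: 12.1
ee_pos: [0.5587, -0.1127, -0.015]
tool_rot: [0.0, -0.697, 0.717, -0.002]
contact_force: [-1.5, 0.0, 2.3]
opening: 0.0311
grasp_force: 61.7
```

```bash
python3 -m inch '[{"tx":-0.3,"ty":-0.8,"tz":-0.03,"ax":0,"ay":0,"az":-0.7,"fingers":-1},{"tx":-0.6,"ty":-1.6,"tz":-0.03,"ax":0,"ay":0,"az":-1.4,"fingers":-1},{"tx":-0.9,"ty":-2.4,"tz":-0.03,"ax":0,"ay":0,"az":-2.1,"fingers":-1},{"tx":-1.1,"ty":-3.1,"tz":-0.03,"ax":0,"ay":0,"az":-2.92,"fingers":-1},{"tx":-1.1,"ty":-3.1,"tz":-0.03,"ax":0,"ay":0,"az":-2.92,"fingers":-1},{"tx":-1.1,"ty":-3.1,"tz":-0.03,"ax":0,"ay":0,"az":-2.92,"fingers":-1},{"tx":-1.1,"ty":-3.1,"tz":-0.03,"ax":0,"ay":0,"az":-2.92,"fingers":-1}]'
python3 - <<'E'
from h import *
re=np.array([.5268,.1779]);bx=np.array([-.225,.974]);by=np.array([-.974,-.225])
e,r=tool();print(r.as_euler('xyz',degrees=True))
for d in (.2,.17):
    p=re-d*bx;print(d);goto([p[0],p[1],e[2]],-77)
s=snap('top');im=s['img'].astype(int).min(2)
# blade lateral position / edges
W=cloud(s).reshape(-1,3);d=W[:,:2]-re;F=-(d@bx);Y=d@by
g=im.reshape(-1);m=(g>120)&(abs(W[:,2]-.004)<.006)&(F>.1)&(F<.36)&(abs(Y)<.06)
p=np.c_[F[m],Y[m]]*1000
print('blade F',np.percentile(p[:,0],[1,99]),'Y',np.percentile(p[:,1],[1,50,99]),cv2.minAreaRect(p.astype(np.float32)))
E
```

```text
t: 12.68
ee_pos: [0.5905, -0.1026, -0.015]
tool_rot: [-0.0, 0.782, -0.623, 0.002]
contact_force: [1.1, 0.2, -1.5]
opening: 0.0307
grasp_force: 61.3
[-1.79828242e+02 -1.56504832e-01 -7.71000428e+01]
0.2
shift [-8.77 -0.09 -0.02] turn [-0.03 -0.03 -0.02]
0.17
shift [-11.77  -0.08  -0.03] turn [-0.03 -0.03 -0.02]
blade F [172.43451595 245.00767122] Y [-30.26360805  -2.49672749  39.31951386] ((211.2059326171875, 4.865606307983398), (79.43211364746094, 71.56718444824219), 0.12043389678001404)
```

```bash
python3 -m inch '[{"tx":-1,"ty":-0.1,"tz":0,"ax":0,"ay":0,"az":0,"fingers":-1},{"tx":-2,"ty":-0.2,"tz":0,"ax":0,"ay":0,"az":0,"fingers":-1},{"tx":-3,"ty":-0.3,"tz":0,"ax":0,"ay":0,"az":0,"fingers":-1},{"tx":-4,"ty":-0.4,"tz":0,"ax":0,"ay":0,"az":0,"fingers":-1},{"tx":-5,"ty":-0.4,"tz":0,"ax":0,"ay":0,"az":0,"fingers":-1},{"tx":-6,"ty":-0.4,"tz":0,"ax":0,"ay":0,"az":0,"fingers":-1},{"tx":-7,"ty":-0.4,"tz":0,"ax":0,"ay":0,"az":0,"fingers":-1},{"tx":-7.7,"ty":-0.4,"tz":0,"ax":0,"ay":0,"az":0,"fingers":-1},{"tx":-7.7,"ty":-0.4,"tz":0,"ax":0,"ay":0,"az":0,"fingers":-1}]'
python3 -m inch '[{"tx":-0.8,"ty":0,"tz":0,"ax":0,"ay":0,"az":0,"fingers":-1},{"tx":-1.6,"ty":0,"tz":0,"ax":0,"ay":0,"az":0,"fingers":-1},{"tx":-2.4,"ty":0,"tz":0,"ax":0,"ay":0,"az":0,"fingers":-1},{"tx":-3.2,"ty":0,"tz":0,"ax":0,"ay":0,"az":0,"fingers":-1},{"tx":-4,"ty":0,"tz":0,"ax":0,"ay":0,"az":0,"fingers":-1},{"tx":-4,"ty":0,"tz":0,"ax":0,"ay":0,"az":0,"fingers":-1},{"tx":-4,"ty":0,"tz":0,"ax":0,"ay":0,"az":0,"fingers":-1}]'
python3 - <<'E'
from h import *
re=np.array([.5268,.1779]);bx=np.array([-.225,.974]);by=np.array([-.974,-.225])
e,r=tool();d=e[:2]-re;print(r.as_euler('xyz',degrees=True),'F',-(d@bx),'Y',d@by)
E
```

```text
t: 13.48
ee_pos: [0.5761, -0.0242, -0.015]
tool_rot: [-0.001, 0.783, -0.622, 0.001]
contact_force: [-0.9, 2.3, 2.3]
opening: 0.0308
grasp_force: 61.8
t: 14.07
ee_pos: [0.5675, 0.0143, -0.015]
tool_rot: [-0.001, 0.783, -0.622, 0.001]
contact_force: [-0.9, 2.3, 5.2]
opening: 0.0309
grasp_force: 62.1
[-1.79851597e+02  1.44792394e-02 -7.69272072e+01] F 0.1685278771382416 Y -0.0027945629033621173
```

```bash
python3 -m inch '[{"tx":0,"ty":0,"tz":-0.1,"ax":0,"ay":0,"az":0,"fingers":0.2},{"tx":0,"ty":0,"tz":-0.1,"ax":0,"ay":0,"az":0,"fingers":0.2},{"tx":0,"ty":0,"tz":-0.1,"ax":0,"ay":0,"az":0,"fingers":0.2},{"tx":0,"ty":0,"tz":-2,"ax":0,"ay":0,"az":0,"fingers":0.2},{"tx":0.5,"ty":0,"tz":-5,"ax":0,"ay":0,"az":0,"fingers":0.2},{"tx":1,"ty":0,"tz":-8,"ax":0,"ay":0,"az":0,"fingers":0.2},{"tx":2,"ty":0,"tz":-12,"ax":0,"ay":0,"az":0,"fingers":0.2},{"tx":4,"ty":0,"tz":-15,"ax":0,"ay":0,"az":0,"fingers":0.2},{"tx":6,"ty":0,"tz":-18,"ax":0,"ay":0,"az":0,"fingers":-0.3},{"tx":8,"ty":0,"tz":-21,"ax":0,"ay":0,"az":0,"fingers":-0.3},{"tx":10,"ty":0,"tz":-24,"ax":0,"ay":0,"az":0,"fingers":-0.3},{"tx":10,"ty":0,"tz":-24,"ax":0,"ay":0,"az":0,"fingers":-0.3}]'
python3 - <<'E'
from h import *
re=np.array([.5268,.1779]);bx=np.array([-.225,.974]);by=np.array([-.974,-.225])
for n in('wrist','scene'):
    s=snap(n);W=cloud(s).reshape(-1,3);d=W[:,:2]-re;F=-(d@bx);Y=d@by;z=W[:,2]
    m=(z>.034)&(z<.045)&(F>.11)&(F<.24)&(abs(Y)<.04);p=np.c_[F[m],Y[m]]*1000;print(n,'housing',m.sum(),cv2.minAreaRect(p.astype(np.float32)) if m.sum()>5 else '')
    t=np.radians(39);xb=F*np.cos(t)+z*np.sin(t);zb=-F*np.sin(t)+z*np.cos(t)
    m=(abs(xb-.145)<.012)&(abs(zb-.088)<.015)&(abs(Y)<.042)
    if m.sum()>5: print('bar',m.sum(),np.percentile(F[m],[2,50,98]),np.percentile(z[m],[2,50,98]),np.percentile(Y[m],[2,98]))
    m=(abs(xb-.11)<.015)&(zb>.01)&(zb<.075)&(abs(Y)<.07)
    if m.sum()>50:
        k=np.linalg.lstsq(np.c_[z[m],Y[m],np.ones(m.sum())],F[m],rcond=None)[0];th=np.arctan(-k[0]);print('tilt',np.degrees(th),'rear edge shift',k[2]-.11/np.cos(th),k)
e,r=tool();print(e)
cv2.imwrite('pics/s6.png',cv2.resize(s['img'][100:260,180:400],(800,582))[:,:,::-1])
E
```

```text
t: 15.07
ee_pos: [0.5933, -0.0885, 0.2311]
tool_rot: [-0.002, 0.781, -0.624, 0.007]
contact_force: [0.3, -0.6, 1.5]
opening: 0.03
grasp_force: 0.0
wrist housing 1450 ((183.07313537597656, -3.3650741577148438), (30.85447120666504, 107.51689910888672), 89.45477294921875)
tilt 40.078964779961645 rear edge shift 0.0038327101222216386 [-0.84145092  0.00310904  0.1475939 ]
scene housing 319 ((183.86569213867188, -1.3223114013671875), (31.53472328186035, 106.99346160888672), 89.05828094482422)
bar 133 [0.05445753 0.06061891 0.06387388] [0.15582879 0.16274454 0.16631364] [-0.03944114  0.03946712]
tilt 40.21256667101555 rear edge shift 0.0019881046763546018 [-8.45441550e-01  6.30628051e-04  1.46032314e-01]
[ 0.59022378 -0.08556838  0.22583756]
```

View pics/s6.png

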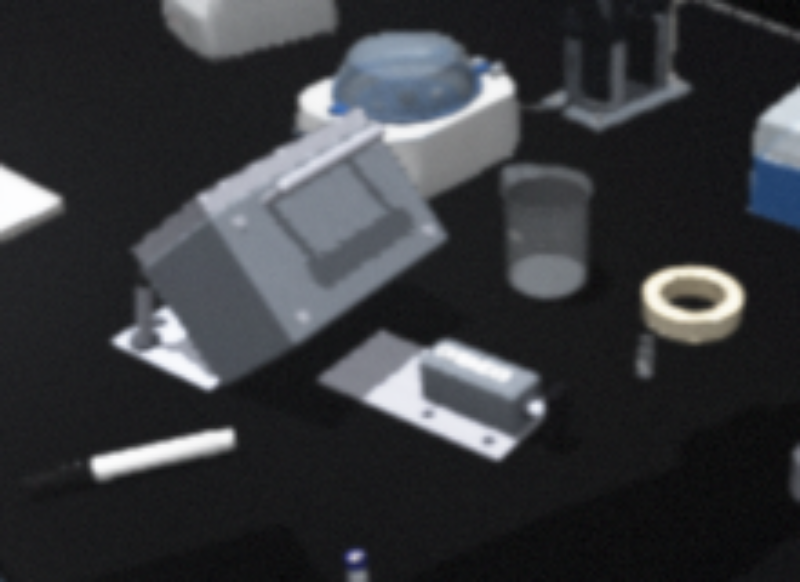

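The box leans, with the blade in front of it and square to it, the tip at about 55 mm from the rear edge. I'll return to the tilted handle grasp.

```bash
python3 -c "
from h import *
goto([.5353,.1525,.23],-167,38.4)"
```

```text
shift [-24.43   0.05  -0.49] turn [ 5.95  6.01 17.23]
```

```bash
python3 -m inch '[{"tx":-12,"ty":0,"tz":-2,"ax":3,"ay":3,"az":8.6,"fingers":-0.3},{"tx":-12,"ty":0,"tz":-2,"ax":3,"ay":3,"az":8.6,"fingers":-0.3},{"tx":-12,"ty":0,"tz":-2,"ax":3,"ay":3,"az":8.6,"fingers":-0.3},{"tx":-12,"ty":0,"tz":-2,"ax":3,"ay":3,"az":8.6,"fingers":-0.3},{"tx":-12,"ty":0,"tz":-2,"ax":3,"ay":3,"az":8.6,"fingers":-0.3},{"tx":-24.4,"ty":0,"tz":-0.5,"ax":5.95,"ay":6.01,"az":17.2,"fingers":-0.3},{"tx":-24.4,"ty":0,"tz":-0.5,"ax":5.95,"ay":6.01,"az":17.2,"fingers":-0.3},{"tx":-24.4,"ty":0,"tz":-0.5,"ax":5.95,"ay":6.01,"az":17.2,"fingers":-0.3},{"tx":-24.4,"ty":0,"tz":-0.5,"ax":5.95,"ay":6.01,"az":17.2,"fingers":-0.3},{"tx":-24.4,"ty":0,"tz":-0.5,"ax":5.95,"ay":6.01,"az":17.2,"fingers":-0.3},{"tx":-24.4,"ty":0,"tz":-0.5,"ax":5.95,"ay":6.01,"az":17.2,"fingers":-0.3},{"tx":-24.4,"ty":0,"tz":-0.5,"ax":5.95,"ay":6.01,"az":17.2,"fingers":-0.3}]'
python3 -m inch '[{"tx":0,"ty":0,"tz":0,"ax":0,"ay":0,"az":0,"fingers":-0.3}]'
python3 -c "
from h import *
goto([.5353,.1525,.20],-167,38.4)"
```

```text
t: 16.17
ee_pos: [0.5324, 0.154, 0.2274]
tool_rot: [0.029, -0.253, 0.926, -0.279]
contact_force: [-0.3, -0.4, 0.0]
opening: 0.03
grasp_force: 0.0
t: 16.25
ee_pos: [0.5328, 0.1549, 0.2252]
tool_rot: [0.027, -0.256, 0.925, -0.279]
contact_force: [0.4, -0.3, -1.0]
opening: 0.0302
grasp_force: 0.0
shift [-0.34  1.05  2.3 ] turn [1.09 1.02 3.28]
```

```bash
python3 -m inch '[{"tx":-0.3,"ty":1.05,"tz":0,"ax":1.09,"ay":1.02,"az":3.28,"fingers":-0.3},{"tx":-0.3,"ty":1.05,"tz":0,"ax":1.09,"ay":1.02,"az":3.28,"fingers":-0.3},{"tx":-0.3,"ty":1.05,"tz":0,"ax":1.09,"ay":1.02,"az":3.28,"fingers":-0.3},{"tx":-0.3,"ty":1.05,"tz":1,"ax":1.09,"ay":1.02,"az":3.28,"fingers":-0.3},{"tx":-0.3,"ty":1.05,"tz":2.3,"ax":1.09,"ay":1.02,"az":3.28,"fingers":-0.3},{"tx":-0.3,"ty":1.05,"tz":2.3,"ax":1.09,"ay":1.02,"az":3.28,"fingers":-0.3}]'
python3 -c "
from h import *
print(get_state()['joints']);goto([.5483,.0895,.1205],-167,38.4)
re=np.array([.5268,.1779]);bx=np.array([-.225,.974]);by=np.array([-.974,-.225])
s=snap('wrist','w7.png');W=cloud(s);e,r=tool();L=r.inv().apply(W.reshape(-1,3)-e)
m=(abs(L[:,2]-.05)<.015)&(abs(L[:,1])<.03)&(L[:,0]>.012)&(L[:,0]<.04);p=L[m];print(m.sum(),np.percentile(p,[2,50,98],axis=0) if m.sum() else '')"
```

```text
t: 16.75
ee_pos: [0.5354, 0.149, 0.2012]
tool_rot: [0.037, -0.107, 0.939, -0.326]
contact_force: [0.1, 0.2, 0.0]
opening: 0.0302
grasp_force: 0.0
[ 0.64087158  0.50010194  0.02697099  1.40539261 -0.60329839  0.51096523]
shift [ 0.08  0.23 10.11] turn [ 0.02 -0.   -0.01]
773 [[ 0.01267051 -0.00146557  0.04272559]
 [ 0.03054405  0.00552079  0.0448669 ]
 [ 0.03976136  0.02804497  0.04848377]]
```

```bash
python3 -m inch '[{"tx":0.1,"ty":0.35,"tz":0,"ax":0,"ay":0,"az":0,"fingers":-0.3},{"tx":0.1,"ty":0.35,"tz":3,"ax":0,"ay":0,"az":0,"fingers":-0.3},{"tx":0.1,"ty":0.35,"tz":6,"ax":0,"ay":0,"az":0,"fingers":-0.3},{"tx":0.1,"ty":0.35,"tz":8,"ax":0,"ay":0,"az":0,"fingers":-0.3},{"tx":0.1,"ty":0.35,"tz":10,"ax":0,"ay":0,"az":0,"fingers":-0.3},{"tx":0.1,"ty":0.35,"tz":10,"ax":0,"ay":0,"az":0,"fingers":-0.3},{"tx":0.1,"ty":0.35,"tz":10,"ax":0,"ay":0,"az":0,"fingers":-0.3}]'
python3 -m inch '[{"tx":0,"ty":0,"tz":0,"ax":0,"ay":0,"az":0,"fingers":-1},{"tx":0,"ty":0,"tz":0,"ax":0,"ay":0,"az":0,"fingers":-1},{"tx":0,"ty":0,"tz":0,"ax":0,"ay":0,"az":0,"fingers":-1},{"tx":0,"ty":0,"tz":0,"ax":0,"ay":0,"az":0,"fingers":-1},{"tx":0,"ty":0,"tz":0,"ax":0,"ay":0,"az":0,"fingers":-1},{"tx":0,"ty":0,"tz":0,"ax":0,"ay":0,"az":0,"fingers":-1}]'
python3 - <<'E'
from h import *
e,r=tool();print(e,r.as_euler('xyz',degrees=True),get_state()['ft_torque'])
re=np.array([.5268,.1779]);bx=np.array([-.225,.974])
# box tilt from actual scene plane
P=np.array([14.5,8.8]);L=5.1
def h(a):
    t=np.radians(a);return np.array([P[0]*np.cos(t)-P[1]*np.sin(t),P[0]*np.sin(t)+P[1]*np.cos(t)])
F=-((e[:2]-re)@bx);print('E F,z',F,e[2],'bar est F,z',F-.051*np.sin(np.radians(38.4)),e[2]+.051*np.cos(np.radians(38.4)),h(39.5))
# keep tool turn = box turn from a0
a0=39.5;t0=38.4
def E(a):
    f,u=h(a);t=np.radians(t0-(a0-a));return np.array([-f-L*np.sin(t),-u+L*np.cos(t)]) # (rear,down)
b=np.radians(t0);M=np.array([[np.cos(b),np.sin(b)],[-np.sin(b),np.cos(b)]])
for a in (37.5,35.5,33.5,31.5,29.5,27.5,25.5,23.5,21.5,19.5,17.5,15.5): print(a,round((a-a0)/5,2),np.round(M@(E(a)-E(a0)),2))
E
```

```text
t: 17.38
ee_pos: [0.5491, 0.0925, 0.1235]
tool_rot: [0.039, -0.105, 0.939, -0.325]
contact_force: [0.9, -0.7, 0.0]
opening: 0.03
grasp_force: 0.0
t: 17.88
ee_pos: [0.5505, 0.0933, 0.1241]
tool_rot: [0.041, -0.105, 0.939, -0.325]
contact_force: [0.7, 0.9, 1.9]
opening: 0.0089
grasp_force: 58.6
[0.55049904 0.09332034 0.12409967] [-141.71767146    0.50608018 -167.06825093] [ 0.31731551 -0.02065075  0.16183475]
E F,z 0.08771287477306022 0.12409967082808329 bar est F,z 0.0560343379788664 0.16406803715170112 [ 5.59106812 16.01343053]
37.5 -0.4 [-0.13  0.5 ]
35.5 -0.8 [-0.24  1.01]
33.5 -1.2 [-0.34  1.52]
31.5 -1.6 [-0.41  2.03]
29.5 -2.0 [-0.47  2.55]
27.5 -2.4 [-0.51  3.07]
25.5 -2.8 [-0.54  3.58]
23.5 -3.2 [-0.54  4.1 ]
21.5 -3.6 [-0.53  4.62]
19.5 -4.0 [-0.5   5.14]
17.5 -4.4 [-0.45  5.66]
15.5 -4.8 [-0.38  6.17]
```

Gripped. I'll swing the box back down the arc to about 15.5°.

```bash
python3 -m inch '[{"tx":0,"ty":-0.13,"tz":0.5,"ax":-0.4,"ay":0,"az":0,"fingers":-1},{"tx":0,"ty":-0.24,"tz":1.01,"ax":-0.8,"ay":0,"az":0,"fingers":-1},{"tx":0,"ty":-0.34,"tz":1.52,"ax":-1.2,"ay":0,"az":0,"fingers":-1},{"tx":0,"ty":-0.41,"tz":2.03,"ax":-1.6,"ay":0,"az":0,"fingers":-1},{"tx":0,"ty":-0.47,"tz":2.55,"ax":-2,"ay":0,"az":0,"fingers":-1},{"tx":0,"ty":-0.51,"tz":3.07,"ax":-2.4,"ay":0,"az":0,"fingers":-1},{"tx":0,"ty":-0.54,"tz":3.58,"ax":-2.8,"ay":0,"az":0,"fingers":-1},{"tx":0,"ty":-0.54,"tz":4.1,"ax":-3.2,"ay":0,"az":0,"fingers":-1},{"tx":0,"ty":-0.53,"tz":4.62,"ax":-3.6,"ay":0,"az":0,"fingers":-1},{"tx":0,"ty":-0.5,"tz":5.14,"ax":-4,"ay":0,"az":0,"fingers":-1},{"tx":0,"ty":-0.45,"tz":5.66,"ax":-4.4,"ay":0,"az":0,"fingers":-1},{"tx":0,"ty":-0.45,"tz":5.66,"ax":-4.4,"ay":0,"az":0,"fingers":-1}]'
python3 - <<'E'
from h import *
e,r=tool();tt=180+r.as_euler('xyz',degrees=True)[0];print(e,tt,get_state()['contact_force'],get_state()['ft_torque'])
re=np.array([.5268,.1779]);bx=np.array([-.225,.974]);by=np.array([-.974,-.225])
s=snap('scene');W=cloud(s).reshape(-1,3);d=W[:,:2]-re;F=-(d@bx);Y=d@by;z=W[:,2]
t=np.radians(17.5);xb=F*np.cos(t)+z*np.sin(t);zb=-F*np.sin(t)+z*np.cos(t)
m=(abs(xb-.11)<.015)&(zb>.01)&(zb<.075)&(abs(Y)<.07)
k=np.linalg.lstsq(np.c_[z[m],Y[m],np.ones(m.sum())],F[m],rcond=None)[0];th=np.arctan(-k[0]);print('tilt',np.degrees(th),'rear shift',k[2]-.11/np.cos(th))
P=np.array([14.5,8.8]);L=5.1;a0=17.5;t0=tt
def h(a):
    t=np.radians(a);return np.array([P[0]*np.cos(t)-P[1]*np.sin(t),P[0]*np.sin(t)+P[1]*np.cos(t)])
def E(a):
    f,u=h(a);t=np.radians(t0-(a0-a));return np.array([-f-L*np.sin(t),-u+L*np.cos(t)])
b=np.radians(t0);M=np.array([[np.cos(b),np.sin(b)],[-np.sin(b),np.cos(b)]])
for a in (16,14.5,13,11.5,10,9,8,7,6,5.5,5,4.5,4,3): print(a,round((a-a0)/5,2),np.round(M@(E(a)-E(a0)),2))
E
```

```text
t: 18.88
ee_pos: [0.5599, 0.0521, 0.083]
tool_rot: [0.02, -0.109, 0.984, -0.142]
contact_force: [2.3, -4.2, 4.7]
opening: 0.0087
grasp_force: 59.3
[0.55990087 0.05213289 0.08298847] 16.44705893081067 [ 2.34154392 -4.24042485  4.71100842] [-0.84713924 -0.20370786  0.07061332]
tilt 17.77314718782126 rear shift 0.005490743100399723
16 -0.3 [-0.1   0.38]
14.5 -0.6 [-0.19  0.76]
13 -0.9 [-0.27  1.14]
11.5 -1.2 [-0.34  1.52]
10 -1.5 [-0.39  1.91]
9 -1.7 [-0.43  2.16]
8 -1.9 [-0.46  2.42]
7 -2.1 [-0.48  2.68]
6 -2.3 [-0.5   2.94]
5.5 -2.4 [-0.51  3.07]
5 -2.5 [-0.52  3.2 ]
4.5 -2.6 [-0.52  3.33]
4 -2.7 [-0.53  3.46]
3 -2.9 [-0.54  3.72]
```

```bash
python3 -m inch '[{"tx":0,"ty":0,"tz":0.36,"ax":-0.3,"ay":0,"az":0,"fingers":-1},{"tx":0,"ty":-0.03,"tz":0.72,"ax":-0.6,"ay":0,"az":0,"fingers":-1},{"tx":0,"ty":-0.07,"tz":1.1,"ax":-0.9,"ay":0,"az":0,"fingers":-1},{"tx":0,"ty":-0.12,"tz":1.46,"ax":-1.2,"ay":0,"az":0,"fingers":-1},{"tx":0,"ty":-0.17,"tz":1.84,"ax":-1.5,"ay":0,"az":0,"fingers":-1},{"tx":0,"ty":-0.2,"tz":2.2,"ax":-1.8,"ay":0,"az":0,"fingers":-1},{"tx":0,"ty":-0.23,"tz":2.45,"ax":-2,"ay":0,"az":0,"fingers":-1},{"tx":0,"ty":-0.23,"tz":2.45,"ax":-2,"ay":0,"az":0,"fingers":-1}]'
python3 - <<'E'
from h import *
e,r=tool();tt=180+r.as_euler('xyz',degrees=True)[0];print(e,tt,get_state()['contact_force'],get_state()['ft_torque'])
re=np.array([.5268,.1779]);bx=np.array([-.225,.974]);by=np.array([-.974,-.225])
s=snap('scene');W=cloud(s).reshape(-1,3);d=W[:,:2]-re;F=-(d@bx);Y=d@by;z=W[:,2]
t=np.radians(7);xb=F*np.cos(t)+z*np.sin(t);zb=-F*np.sin(t)+z*np.cos(t)
m=(abs(xb-.113)<.012)&(zb>.01)&(zb<.075)&(abs(Y)<.07)
k=np.linalg.lstsq(np.c_[z[m],Y[m],np.ones(m.sum())],F[m],rcond=None)[0];th=np.arctan(-k[0]);print('tilt',np.degrees(th),'rear shift',k[2]-.11/np.cos(th))
m=(z>.034)&(z<.045)&(F>.12)&(F<.24)&(abs(Y)<.04);p=np.c_[F[m],Y[m]]*1000;print('housing',m.sum(),cv2.minAreaRect(p.astype(np.float32)) if m.sum()>5 else '')
cv2.imwrite('pics/s8.png',cv2.resize(s['img'][120:240,190:370],(800,533))[:,:,::-1])
E
```

```text
t: 19.6
ee_pos: [0.5628, 0.043, 0.0601]
tool_rot: [0.011, -0.11, 0.992, -0.057]
contact_force: [1.1, -6.4, 5.0]
opening: 0.0082
grasp_force: 59.7
[0.56283459 0.04296805 0.06012015] 6.600854412325418 [ 1.11261033 -6.38893719  5.02657544] [-1.57570971 -0.31210178  0.12856562]
tilt 7.681313223595873 rear shift 0.002634516480426674
housing 317 ((183.38766479492188, -2.0810546875), (33.36604309082031, 107.69586181640625), 87.54837799072266)
```

View pics/s8.png

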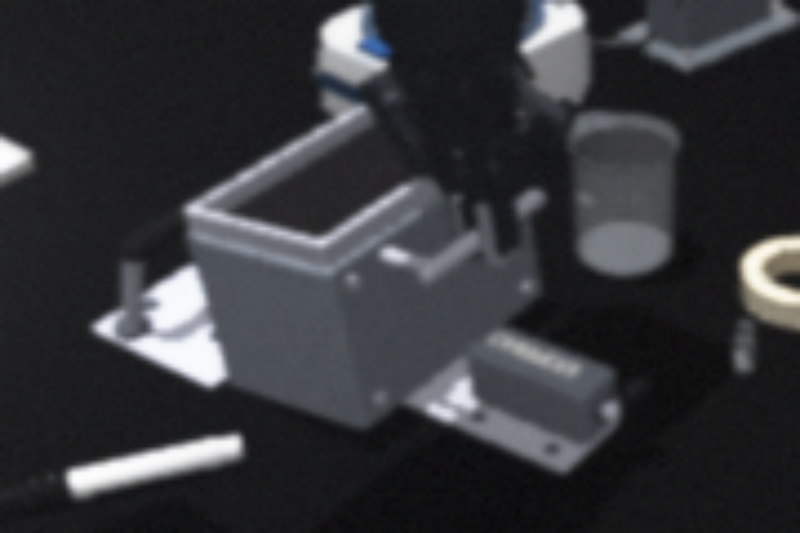

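The box is at about 7.7°, just above the blade at (450,395), and the housing is clear. I'll lower it the rest of the way gently.

```bash
python3 -m inch '[{"tx":0,"ty":-0.1,"tz":0.13,"ax":-0.1,"ay":0,"az":0,"fingers":-1},{"tx":0,"ty":-0.15,"tz":0.26,"ax":-0.2,"ay":0,"az":0,"fingers":-1},{"tx":0,"ty":-0.17,"tz":0.39,"ax":-0.3,"ay":0,"az":0,"fingers":-1},{"tx":0,"ty":-0.18,"tz":0.52,"ax":-0.4,"ay":0,"az":0,"fingers":-1},{"tx":0,"ty":-0.18,"tz":0.64,"ax":-0.5,"ay":0,"az":0,"fingers":-1},{"tx":0,"ty":-0.18,"tz":0.64,"ax":-0.5,"ay":0,"az":0,"fingers":-1}]'
cat > chk.py <<'E'
from h import *
e,r=tool();tt=180+r.as_euler('xyz',degrees=True)[0];print(e,tt,get_state()['contact_force'],get_state()['ft_torque'])
re=np.array([.5268,.1779]);bx=np.array([-.225,.974]);by=np.array([-.974,-.225])
s=snap('scene');W=cloud(s).reshape(-1,3);d=W[:,:2]-re;F=-(d@bx);Y=d@by;z=W[:,2]
t=np.radians(5);xb=F*np.cos(t)+z*np.sin(t);zb=-F*np.sin(t)+z*np.cos(t)
m=(abs(xb-.113)<.01)&(zb>.015)&(zb<.075)&(abs(Y)<.07)
k=np.linalg.lstsq(np.c_[z[m],Y[m],np.ones(m.sum())],F[m],rcond=None)[0];th=np.arctan(-k[0]);print('tilt',np.degrees(th),'rear shift',k[2]-.11/np.cos(th),'yaw',np.degrees(k[1]))
m=(z>.034)&(z<.045)&(F>.12)&(F<.24)&(abs(Y)<.04);p=np.c_[F[m],Y[m]]*1000;print('housing',m.sum(),cv2.minAreaRect(p.astype(np.float32)) if m.sum()>5 else '')
m=(abs(zb-.113)<.006)&(abs(xb-.055)<.06)&(abs(Y)<.085);p=np.c_[F[m],Y[m],z[m]]
if m.sum()>50:
    k=np.linalg.lstsq(np.c_[p[:,:2],np.ones(len(p))],p[:,2],rcond=None)[0];print('rim tilt',np.degrees(np.arctan(k[0])),np.degrees(np.arctan(k[1])),np.percentile(p,[2,98],axis=0))
E
python3 chk.py
```

```text
t: 20.15
ee_pos: [0.5632, 0.0413, 0.0538]
tool_rot: [0.009, -0.111, 0.993, -0.035]
contact_force: [2.2, -6.2, 4.9]
opening: 0.0086
grasp_force: 59.6
[0.56323461 0.041346   0.05378817] 4.084061827007645 [ 2.1576305  -6.22312407  4.89061562] [-1.37598905 -0.2642187   0.11803607]
tilt 5.238174815011938 rear shift 0.0016871711034512626 yaw 0.17621744143871326
housing 320 ((183.9537811279297, -1.9531574249267578), (33.583560943603516, 108.01441955566406), 88.1882095336914)
rim tilt 4.971600854282971 0.053743502880676954 [[-0.0036507  -0.05886657  0.10763237]
 [ 0.09922904  0.0769223   0.12181634]]
```

```bash
python3 -m inch '[{"tx":0,"ty":-0.05,"tz":0.13,"ax":-0.1,"ay":0,"az":0,"fingers":-1},{"tx":0,"ty":-0.08,"tz":0.22,"ax":-0.2,"ay":0,"az":0,"fingers":-1},{"tx":0,"ty":-0.08,"tz":0.22,"ax":-0.2,"ay":0,"az":0,"fingers":-1},{"tx":0,"ty":-0.08,"tz":0.22,"ax":-0.2,"ay":0,"az":0,"fingers":-1}]'
python3 chk.py
```

```text
t: 20.53
ee_pos: [0.5633, 0.0414, 0.0519]
tool_rot: [0.008, -0.112, 0.993, -0.026]
contact_force: [1.2, -4.6, 6.0]
opening: 0.009
grasp_force: 59.7
[0.5633394  0.04135795 0.0518992 ] 3.0114574492597512 [ 1.15547169 -4.58254169  5.99424213] [-1.01604195 -0.13596226 -0.01562765]
tilt 4.471379608453807 rear shift 0.0012226218127376343 yaw 0.07749419092438717
housing 319 ((183.62188720703125, -1.1985206604003906), (33.61698532104492, 106.9214096069336), 87.93757629394531)
rim tilt 4.722384378985564 0.08914605559370932 [[-0.0039063  -0.05963186  0.10773375]
 [ 0.10048199  0.07704764  0.12053255]]
```

```bash
python3 -m inch '[{"tx":0,"ty":-0.03,"tz":0.1,"ax":-0.05,"ay":0,"az":0,"fingers":-1},{"tx":0,"ty":-0.05,"tz":0.2,"ax":-0.1,"ay":0,"az":0,"fingers":-1},{"tx":0,"ty":-0.05,"tz":0.2,"ax":-0.1,"ay":0,"az":0,"fingers":-1},{"tx":0,"ty":-0.05,"tz":0.2,"ax":-0.1,"ay":0,"az":0,"fingers":-1}]'
python3 chk.py
```

```text
t: 20.92
ee_pos: [0.5637, 0.0404, 0.0505]
tool_rot: [0.007, -0.112, 0.993, -0.022]
contact_force: [1.3, -6.6, 9.2]
opening: 0.0086
grasp_force: 60.0
[0.56371856 0.04038847 0.05050145] 2.5782945449662407 [ 1.25568405 -6.56530941  9.16060138] [-1.29803096  0.01164584 -0.00906787]
tilt 3.591725873225027 rear shift 0.0011910472282114504 yaw 0.10199729708124997
housing 316 ((184.3508758544922, -0.6549701690673828), (32.954010009765625, 106.85235595703125), 89.6879653930664)
rim tilt 4.065754849685312 0.09506457604836625 [[-0.002801   -0.06193475  0.10819591]
 [ 0.10233403  0.07682673  0.11976789]]
```

The force is rising at about 4°, so the box is on the blade. I'll release and rise.

```bash
python3 -m inch '[{"tx":0,"ty":0,"tz":-0.1,"ax":0,"ay":0,"az":0,"fingers":-0.7},{"tx":0,"ty":0,"tz":-0.1,"ax":0,"ay":0,"az":0,"fingers":-0.4},{"tx":0,"ty":0,"tz":-0.1,"ax":0,"ay":0,"az":0,"fingers":-0.3},{"tx":0,"ty":0,"tz":-0.1,"ax":0,"ay":0,"az":0,"fingers":-0.3},{"tx":0,"ty":0,"tz":-1.5,"ax":0,"ay":0,"az":0,"fingers":-0.3},{"tx":0,"ty":0,"tz":-4,"ax":0,"ay":0,"az":0,"fingers":-0.3},{"tx":0,"ty":0,"tz":-8,"ax":0,"ay":0,"az":0,"fingers":-0.3},{"tx":0,"ty":0,"tz":-12,"ax":0,"ay":0,"az":0,"fingers":-0.3},{"tx":0,"ty":0,"tz":-16,"ax":0,"ay":0,"az":0,"fingers":-0.3},{"tx":0,"ty":0,"tz":-18,"ax":0,"ay":0,"az":0,"fingers":-0.3},{"tx":0,"ty":0,"tz":-18,"ax":0,"ay":0,"az":0,"fingers":-0.3}]'
python3 chk.py
cat > wt.py <<'E'
from h import *
s=snap('top');w=cloud(s);m=(w[...,2]>.04)&(w[...,2]<.07)
n,l,st,c=cv2.connectedComponentsWithStats(m.astype(np.uint8))
for i in range(1,n):
    p=w[l==i];ext=p.max(0)-p.min(0)
    if 25<len(p)<130 and ext[:2].max()<.03 and p[:,1].mean()>-.5 and p[:,0].mean()<.8: print(np.round(cv2.minAreaRect((p[p[:,2]>.05][:,:2]*1000).astype(np.float32))[0],1),np.round(p.max(0)[2],4),len(p),c[i])
E
python3 wt.py
```

```text
t: 21.88
ee_pos: [0.5622, 0.0501, 0.2341]
tool_rot: [0.011, -0.112, 0.993, -0.019]
contact_force: [0.3, 0.8, -0.2]
opening: 0.0298
grasp_force: 0.0
[0.56217148 0.05005803 0.23406878] 2.315335424614176 [ 0.3092435   0.84692483 -0.24404326] [0.04845162 0.05736527 0.01495737]
tilt 4.609963489782985 rear shift 0.0012842167678708688 yaw 0.0705765258677727
housing 323 ((183.6986846923828, -1.4400596618652344), (33.70005798339844, 107.8285140991211), 87.7404556274414)
rim tilt 4.666726213173354 0.04104391241610864 [[-0.00342882 -0.07673548  0.1081025 ]
 [ 0.10033817  0.07718794  0.12062391]]
[0. 0.] 0.0487 65 [472.75384615  87.41538462]
[0. 0.] 0.0486 86 [489.11627907  86.8372093 ]
[0. 0.] 0.0485 64 [421.875     87.671875]
[0. 0.] 0.049 67 [456.76119403 104.58208955]
[ 745.8 -399.1] 0.0692 85 [472.83529412 103.85882353]
[0. 0.] 0.0499 55 [508.61818182 104.52727273]
[0. 0.] 0.0493 69 [422.47826087 104.27536232]
[ 679.2 -292.9] 0.0698 68 [427.98529412 135.61764706]
[ 670.9 -188.8] 0.0619 59 [383.47457627 137.72881356]
[0. 0.] 0.0499 43 [320.55813953 175.97674419]
[ 478.1 -315. ] 0.0628 63 [437.65079365 223.26984127]
[ 433.5 -295. ] 0.0625 63 [428.65079365 243.26984127]
```

The box is on the blade at about 4.6°, blade overlap about 57 mm. One weight has been knocked: the weights are now at (0.671,-0.189), (0.478,-0.315) and (0.4335,-0.295). I'll fetch the near one first.

Run:
```python
from h import *
goto([.4335,-.295,.15],-167)
W=cloud(snap('top')).reshape(-1,3);m=(abs(W[:,0]-.69)<.06)&(abs(W[:,1]+.19)<.07)&(W[:,2]>.02);p=W[m]
for x0 in np.arange(.63,.75,.01):
    q=p[abs(p[:,0]-x0)<.005];print(round(x0,2),len(q),q[:,2].max().round(3) if len(q) else '')
```

```text
shift [ 20.04 -30.45   8.93] turn [-0.45  0.1  -0.02]
0.63 0 
0.64 0 
0.65 1 0.025
0.66 54 0.058
0.67 70 0.062
0.68 33 0.063
0.69 6 0.027
0.7 0 
0.71 12 0.072
0.72 186 0.123
0.73 173 0.124
0.74 96 0.125
```

```bash
python3 -m inch '[{"tx":10,"ty":-15.2,"tz":0,"ax":-0.45,"ay":0.1,"az":0,"fingers":-0.3},{"tx":10,"ty":-15.2,"tz":0,"ax":-0.45,"ay":0.1,"az":0,"fingers":-0.3},{"tx":10,"ty":-15.2,"tz":0,"ax":-0.45,"ay":0.1,"az":0,"fingers":-0.3},{"tx":10,"ty":-15.2,"tz":0,"ax":-0.45,"ay":0.1,"az":0,"fingers":-0.3},{"tx":20,"ty":-30.4,"tz":5,"ax":-0.45,"ay":0.1,"az":0,"fingers":-0.3},{"tx":20,"ty":-30.4,"tz":8.9,"ax":-0.45,"ay":0.1,"az":0,"fingers":-0.3},{"tx":20,"ty":-30.4,"tz":8.9,"ax":-0.45,"ay":0.1,"az":0,"fingers":-0.3},{"tx":20,"ty":-30.4,"tz":8.9,"ax":-0.45,"ay":0.1,"az":0,"fingers":-0.3},{"tx":20,"ty":-30.4,"tz":8.9,"ax":-0.45,"ay":0.1,"az":0,"fingers":-0.3},{"tx":20,"ty":-30.4,"tz":8.9,"ax":-0.45,"ay":0.1,"az":0,"fingers":-0.3},{"tx":20,"ty":-30.4,"tz":8.9,"ax":-0.45,"ay":0.1,"az":0,"fingers":-0.3},{"tx":20,"ty":-30.4,"tz":8.9,"ax":-0.45,"ay":0.1,"az":0,"fingers":-0.3}]'
python3 -m inch '[{"tx":0,"ty":0,"tz":0,"ax":0,"ay":0,"az":0,"fingers":-0.3}]'
cat > near.py <<'E'
import sys
from h import *
a,b=float(sys.argv[1]),float(sys.argv[2])
for n in('wrist','top'):
    w=cloud(snap(n)).reshape(-1,3);m=(w[:,2]>.048)&(w[:,2]<.066)&(np.hypot(w[:,0]-a,w[:,1]-b)<.03);p=w[m]
    if m.sum()>4:print(n,m.sum(),cv2.minEnclosingCircle((p[:,:2]*1000).astype(np.float32)),np.percentile(p[:,2],95))
goto([a,b,.012],-167)
E
python3 near.py .4335 -.295
```

```text
t: 23.03
ee_pos: [0.4319, -0.2938, 0.1485]
tool_rot: [-0.002, -0.112, 0.994, 0.001]
contact_force: [-0.2, 0.2, 1.2]
opening: 0.03
grasp_force: 0.0
t: 23.12
ee_pos: [0.4333, -0.2935, 0.1498]
tool_rot: [-0.001, -0.113, 0.994, 0.0]
contact_force: [-0.4, -0.0, 0.7]
opening: 0.0298
grasp_force: 0.0
wrist 349 ((435.1083984375, -294.4510498046875), 8.96392822265625) 0.06180392923887894
top 58 ((433.5892639160156, -295.3592529296875), 9.087492942810059) 0.06124224208519889
shift [ 0.07 -0.12 13.86] turn [-0.01 -0.01  0.  ]
```

```bash
python3 -m inch '[{"tx":-0.05,"ty":-0.1,"tz":4,"ax":0,"ay":0,"az":0,"fingers":-0.3},{"tx":-0.05,"ty":-0.1,"tz":8,"ax":0,"ay":0,"az":0,"fingers":-0.3},{"tx":-0.05,"ty":-0.1,"tz":11,"ax":0,"ay":0,"az":0,"fingers":-0.3},{"tx":-0.05,"ty":-0.1,"tz":13,"ax":0,"ay":0,"az":0,"fingers":-0.3},{"tx":-0.05,"ty":-0.1,"tz":13.9,"ax":0,"ay":0,"az":0,"fingers":-0.3},{"tx":-0.05,"ty":-0.1,"tz":13.9,"ax":0,"ay":0,"az":0,"fingers":-0.3}]'
python3 -m inch '[{"tx":0,"ty":0,"tz":0,"ax":0,"ay":0,"az":0,"fingers":-1},{"tx":0,"ty":0,"tz":0,"ax":0,"ay":0,"az":0,"fingers":-1},{"tx":0,"ty":0,"tz":0,"ax":0,"ay":0,"az":0,"fingers":-1},{"tx":0,"ty":0,"tz":0,"ax":0,"ay":0,"az":0,"fingers":-1},{"tx":0,"ty":0,"tz":0,"ax":0,"ay":0,"az":0,"fingers":-1}]'
python3 -m inch '[{"tx":0,"ty":0,"tz":-3,"ax":0,"ay":0,"az":0,"fingers":-1},{"tx":0,"ty":0,"tz":-7,"ax":0,"ay":0,"az":0,"fingers":-1},{"tx":0,"ty":0,"tz":-11,"ax":0,"ay":0,"az":0,"fingers":-1},{"tx":0,"ty":0,"tz":-15,"ax":0,"ay":0,"az":0,"fingers":-1},{"tx":0,"ty":0,"tz":-17,"ax":0,"ay":0,"az":0,"fingers":-1},{"tx":0,"ty":0,"tz":-17,"ax":0,"ay":0,"az":0,"fingers":-1},{"tx":0,"ty":0,"tz":-17,"ax":0,"ay":0,"az":0,"fingers":-1}]'
cat > place.py <<'E'
import sys
from h import *
Y=float(sys.argv[1]);g=float(sys.argv[2]);xb=.060;t=np.radians(4.6)
re=np.array([.5268,.1779]);bx=np.array([-.225,.974]);by=np.array([-.974,-.225])
F=xb*np.cos(t)-.1*np.sin(t)+.0013;z=xb*np.sin(t)+.1*np.cos(t)
p=re-F*bx+Y*by
print('high');goto([p[0],p[1],.2],-167,4.6)
print('low');goto([p[0],p[1],z+g+.0015],-167,4.6);print(z+g+.0015)
E
python3 place.py -.045 .0105
```

```text
t: 23.72
ee_pos: [0.4329, -0.2938, 0.0096]
tool_rot: [-0.002, -0.113, 0.994, 0.001]
contact_force: [-0.1, 0.1, 0.2]
opening: 0.0298
grasp_force: 0.0
t: 24.13
ee_pos: [0.4345, -0.2962, 0.0122]
tool_rot: [0.0, -0.112, 0.994, -0.001]
contact_force: [-0.5, 0.5, 1.4]
opening: 0.0151
grasp_force: 58.9
t: 24.72
ee_pos: [0.4348, -0.2963, 0.1825]
tool_rot: [0.001, -0.112, 0.994, -0.001]
contact_force: [0.3, 0.4, -2.1]
opening: 0.0152
grasp_force: 59.2
high
shift [-24.05  38.88  -1.84] turn [ 0.89  0.01 -0.03]
low
shift [-24.04  38.9    6.51] turn [ 0.89  0.01 -0.03]
0.11648982330535625
```

Lifted: the force is −2 N. I'll carry it to the tray.

```bash
python3 -m inch '[{"tx":-12,"ty":19.4,"tz":-3,"ax":0.45,"ay":0,"az":0,"fingers":-1},{"tx":-12,"ty":19.4,"tz":-3,"ax":0.45,"ay":0,"az":0,"fingers":-1},{"tx":-12,"ty":19.4,"tz":-3,"ax":0.45,"ay":0,"az":0,"fingers":-1},{"tx":-12,"ty":19.4,"tz":-3,"ax":0.45,"ay":0,"az":0,"fingers":-1},{"tx":-12,"ty":19.4,"tz":-3,"ax":0.45,"ay":0,"az":0,"fingers":-1},{"tx":-24,"ty":38.9,"tz":-1.8,"ax":0.89,"ay":0,"az":0,"fingers":-1},{"tx":-24,"ty":38.9,"tz":-1.8,"ax":0.89,"ay":0,"az":0,"fingers":-1},{"tx":-24,"ty":38.9,"tz":-1.8,"ax":0.89,"ay":0,"az":0,"fingers":-1},{"tx":-24,"ty":38.9,"tz":-1.8,"ax":0.89,"ay":0,"az":0,"fingers":-1},{"tx":-24,"ty":38.9,"tz":-1.8,"ax":0.89,"ay":0,"az":0,"fingers":-1},{"tx":-24,"ty":38.9,"tz":-1.8,"ax":0.89,"ay":0,"az":0,"fingers":-1},{"tx":-24,"ty":38.9,"tz":-1.8,"ax":0.89,"ay":0,"az":0,"fingers":-1}]'
python3 -m inch '[{"tx":0,"ty":0,"tz":0,"ax":0,"ay":0,"az":0,"fingers":-1},{"tx":0,"ty":0,"tz":0,"ax":0,"ay":0,"az":0,"fingers":-1}]'
python3 place.py -.045 .0105
```

```text
t: 25.72
ee_pos: [0.582, 0.1442, 0.1946]
tool_rot: [0.002, -0.116, 0.993, -0.037]
contact_force: [1.4, -1.1, -1.9]
opening: 0.0155
grasp_force: 59.5
t: 25.88
ee_pos: [0.5795, 0.1366, 0.1962]
tool_rot: [0.001, -0.113, 0.993, -0.039]
contact_force: [-1.1, -1.1, -2.1]
opening: 0.0151
grasp_force: 59.5
high
shift [-0.29 -0.13 -0.37] turn [ 0.02 -0.08 -0.01]
low
shift [-0.35  0.53  7.95] turn [ 0.02 -0.08 -0.01]
0.11648982330535625
```

```bash
python3 -m inch '[{"tx":-0.3,"ty":0,"tz":0,"ax":0,"ay":0,"az":0,"fingers":-1},{"tx":-0.3,"ty":0.15,"tz":3,"ax":0,"ay":0,"az":0,"fingers":-1},{"tx":-0.3,"ty":0.35,"tz":5,"ax":0,"ay":0,"az":0,"fingers":-1},{"tx":-0.3,"ty":0.45,"tz":6.5,"ax":0,"ay":0,"az":0,"fingers":-1},{"tx":-0.3,"ty":0.5,"tz":7.2,"ax":0,"ay":0,"az":0,"fingers":-1},{"tx":-0.3,"ty":0.53,"tz":7.7,"ax":0,"ay":0,"az":0,"fingers":-1},{"tx":-0.3,"ty":0.53,"tz":7.9,"ax":0,"ay":0,"az":0,"fingers":-1},{"tx":-0.3,"ty":0.53,"tz":7.9,"ax":0,"ay":0,"az":0,"fingers":-1}]'
python3 -c "
from h import *
s=snap('scene');cv2.imwrite('pics/s9.png',cv2.resize(s['img'][120:220,200:350],(750,500))[:,:,::-1])"
python3 place.py -.045 .0105
```

```text
t: 26.55
ee_pos: [0.5845, 0.1364, 0.1198]
tool_rot: [0.004, -0.112, 0.993, -0.039]
contact_force: [0.1, -1.3, -1.5]
opening: 0.0154
grasp_force: 59.5
high
shift [ 0.22 -0.6  -7.95] turn [ 0.03 -0.   -0.03]
low
shift [0.22 0.05 0.37] turn [ 0.03 -0.   -0.03]
0.11648982330535625
```

View pics/s9.png

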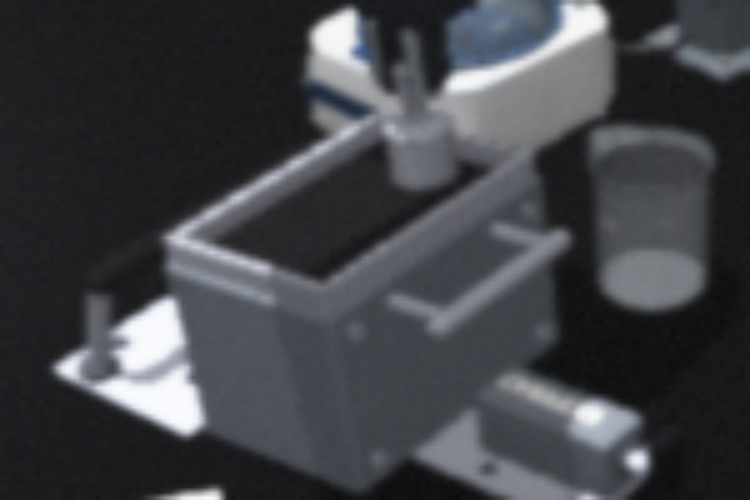

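The weight hangs upright at (420,150), just above the tray floor. I'll lower the last few millimetres and release.

```bash
python3 -m inch '[{"tx":0.1,"ty":0.05,"tz":0.2,"ax":0,"ay":0,"az":0,"fingers":-1},{"tx":0.1,"ty":0.05,"tz":0.4,"ax":0,"ay":0,"az":0,"fingers":-1},{"tx":0.1,"ty":0.05,"tz":0.4,"ax":0,"ay":0,"az":0,"fingers":-1},{"tx":0.1,"ty":0.05,"tz":0.4,"ax":0,"ay":0,"az":0,"fingers":-1}]'
python3 -m inch '[{"tx":0,"ty":0,"tz":0.1,"ax":0,"ay":0,"az":0,"fingers":-1},{"tx":0,"ty":0,"tz":0.1,"ax":0,"ay":0,"az":0,"fingers":-1}]'
```

```text
t: 26.93
ee_pos: [0.5838, 0.1373, 0.1163]
tool_rot: [0.005, -0.112, 0.993, -0.039]
contact_force: [0.2, 0.7, 1.3]
opening: 0.0157
grasp_force: 59.9
t: 27.1
ee_pos: [0.5845, 0.1371, 0.116]
tool_rot: [0.005, -0.112, 0.993, -0.039]
contact_force: [-0.7, 0.5, 6.7]
opening: 0.0154
grasp_force: 60.5
```

Contact at E z = 0.116. I'll release, rise and go to the second weight.

```bash
python3 -m inch '[{"tx":0,"ty":0,"tz":-0.08,"ax":0,"ay":0,"az":0,"fingers":-0.7},{"tx":0,"ty":0,"tz":-0.08,"ax":0,"ay":0,"az":0,"fingers":-0.4},{"tx":0,"ty":0,"tz":-0.08,"ax":0,"ay":0,"az":0,"fingers":-0.3},{"tx":0,"ty":0,"tz":-0.08,"ax":0,"ay":0,"az":0,"fingers":-0.3},{"tx":0,"ty":0,"tz":-2,"ax":0,"ay":0,"az":0,"fingers":-0.3},{"tx":0,"ty":0,"tz":-5,"ax":0,"ay":0,"az":0,"fingers":-0.3},{"tx":0,"ty":0,"tz":-8,"ax":0,"ay":0,"az":0,"fingers":-0.3},{"tx":0,"ty":0,"tz":-10,"ax":0,"ay":0,"az":0,"fingers":-0.3},{"tx":0,"ty":0,"tz":-10,"ax":0,"ay":0,"az":0,"fingers":-0.3}]'
python3 wt.py | grep -v '\[0. 0.\]'; python3 -c "
from h import *
goto([.478,-.315,.15],-167)"
```

```text
t: 27.85
ee_pos: [0.5843, 0.1454, 0.2189]
tool_rot: [0.008, -0.112, 0.993, -0.038]
contact_force: [1.4, 1.4, 1.1]
opening: 0.0297
grasp_force: 0.0
[ 760.9 -347.5] 0.0683 68 [456.73529412 104.5       ]
[ 747.9 -398.8] 0.0698 84 [472.8452381  103.85714286]
[ 679.2 -291.9] 0.0697 69 [427.56521739 135.30434783]
[ 670.7 -189.2] 0.0625 58 [383.43103448 137.70689655]
[611.8  86.8] 0.0696 29 [262.17241379 159.68965517]
[ 478.1 -315. ] 0.0619 63 [437.65079365 223.26984127]
shift [ 20.55 -41.85   9.86] turn [-0.89  0.04 -0.02]
```

```bash
python3 -m inch '[{"tx":10,"ty":-21,"tz":1.5,"ax":-0.9,"ay":0,"az":0,"fingers":-0.3},{"tx":10,"ty":-21,"tz":1.5,"ax":-0.9,"ay":0,"az":0,"fingers":-0.3},{"tx":10,"ty":-21,"tz":1.5,"ax":-0.9,"ay":0,"az":0,"fingers":-0.3},{"tx":10,"ty":-21,"tz":1.5,"ax":-0.9,"ay":0,"az":0,"fingers":-0.3},{"tx":10,"ty":-21,"tz":1.5,"ax":-0.9,"ay":0,"az":0,"fingers":-0.3},{"tx":20.5,"ty":-41.9,"tz":9.9,"ax":-0.9,"ay":0,"az":0,"fingers":-0.3},{"tx":20.5,"ty":-41.9,"tz":9.9,"ax":-0.9,"ay":0,"az":0,"fingers":-0.3},{"tx":20.5,"ty":-41.9,"tz":9.9,"ax":-0.9,"ay":0,"az":0,"fingers":-0.3},{"tx":20.5,"ty":-41.9,"tz":9.9,"ax":-0.9,"ay":0,"az":0,"fingers":-0.3},{"tx":20.5,"ty":-41.9,"tz":9.9,"ax":-0.9,"ay":0,"az":0,"fingers":-0.3},{"tx":20.5,"ty":-41.9,"tz":9.9,"ax":-0.9,"ay":0,"az":0,"fingers":-0.3},{"tx":20.5,"ty":-41.9,"tz":9.9,"ax":-0.9,"ay":0,"az":0,"fingers":-0.3}]'
python3 -m inch '[{"tx":0,"ty":0,"tz":0,"ax":0,"ay":0,"az":0,"fingers":-0.3},{"tx":0,"ty":0,"tz":0,"ax":0,"ay":0,"az":0,"fingers":-0.3}]'
python3 near.py .478 -.315
```

```text
t: 28.9
ee_pos: [0.4735, -0.3192, 0.1453]
tool_rot: [-0.003, -0.11, 0.994, 0.001]
contact_force: [0.7, -0.1, 0.5]
opening: 0.0298
grasp_force: 0.0
t: 29.07
ee_pos: [0.4747, -0.3164, 0.1462]
tool_rot: [-0.002, -0.111, 0.994, 0.002]
contact_force: [0.4, 0.8, 0.4]
opening: 0.0298
grasp_force: 0.0
wrist 358 ((480.77056884765625, -314.83587646484375), 8.945528030395508) 0.061943984560300445
top 54 ((478.9101867675781, -314.79547119140625), 8.874881744384766) 0.060854673077188705
shift [-0.24 -0.08 13.55] turn [ 0.03 -0.03 -0.02]
```

```bash
python3 -m inch '[{"tx":-0.35,"ty":0,"tz":4,"ax":0,"ay":0,"az":0,"fingers":-0.3},{"tx":-0.35,"ty":0,"tz":8,"ax":0,"ay":0,"az":0,"fingers":-0.3},{"tx":-0.35,"ty":0,"tz":11,"ax":0,"ay":0,"az":0,"fingers":-0.3},{"tx":-0.35,"ty":0,"tz":13,"ax":0,"ay":0,"az":0,"fingers":-0.3},{"tx":-0.35,"ty":0,"tz":13.6,"ax":0,"ay":0,"az":0,"fingers":-0.3},{"tx":-0.35,"ty":0,"tz":13.6,"ax":0,"ay":0,"az":0,"fingers":-0.3}]'
python3 -m inch '[{"tx":0,"ty":0,"tz":0,"ax":0,"ay":0,"az":0,"fingers":-1},{"tx":0,"ty":0,"tz":0,"ax":0,"ay":0,"az":0,"fingers":-1},{"tx":0,"ty":0,"tz":0,"ax":0,"ay":0,"az":0,"fingers":-1},{"tx":0,"ty":0,"tz":0,"ax":0,"ay":0,"az":0,"fingers":-1},{"tx":0,"ty":0,"tz":0,"ax":0,"ay":0,"az":0,"fingers":-1}]'
python3 -m inch '[{"tx":0,"ty":0,"tz":-3,"ax":0,"ay":0,"az":0,"fingers":-1},{"tx":0,"ty":0,"tz":-7,"ax":0,"ay":0,"az":0,"fingers":-1},{"tx":0,"ty":0,"tz":-11,"ax":0,"ay":0,"az":0,"fingers":-1},{"tx":0,"ty":0,"tz":-15,"ax":0,"ay":0,"az":0,"fingers":-1},{"tx":0,"ty":0,"tz":-19,"ax":0,"ay":0,"az":0,"fingers":-1},{"tx":0,"ty":0,"tz":-19,"ax":0,"ay":0,"az":0,"fingers":-1},{"tx":0,"ty":0,"tz":-19,"ax":0,"ay":0,"az":0,"fingers":-1}]'
python3 place.py 0 .0115
```

```text
t: 29.67
ee_pos: [0.4787, -0.3129, 0.0109]
tool_rot: [-0.002, -0.113, 0.994, 0.002]
contact_force: [0.0, 0.5, -1.1]
opening: 0.0299
grasp_force: 0.0
t: 30.08
ee_pos: [0.4807, -0.3157, 0.0137]
tool_rot: [0.0, -0.112, 0.994, -0.0]
contact_force: [-0.2, 0.2, 2.8]
opening: 0.0149
grasp_force: 59.0
t: 30.67
ee_pos: [0.4819, -0.3167, 0.2058]
tool_rot: [0.002, -0.112, 0.994, -0.002]
contact_force: [0.2, -0.4, -2.8]
opening: 0.015
grasp_force: 59.3
high
shift [-15.41  41.91   0.44] turn [ 0.87  0.04 -0.03]
low
shift [-15.38  41.95   8.69] turn [ 0.87  0.04 -0.03]
0.11748982330535625
```

```bash
python3 -m inch '[{"tx":-7.7,"ty":21,"tz":-1,"ax":0.45,"ay":0,"az":0,"fingers":-1},{"tx":-7.7,"ty":21,"tz":-1,"ax":0.45,"ay":0,"az":0,"fingers":-1},{"tx":-7.7,"ty":21,"tz":-1,"ax":0.45,"ay":0,"az":0,"fingers":-1},{"tx":-7.7,"ty":21,"tz":-1,"ax":0.45,"ay":0,"az":0,"fingers":-1},{"tx":-7.7,"ty":21,"tz":-1,"ax":0.45,"ay":0,"az":0,"fingers":-1},{"tx":-15.4,"ty":41.9,"tz":0.2,"ax":0.87,"ay":0,"az":0,"fingers":-1},{"tx":-15.4,"ty":41.9,"tz":0.2,"ax":0.87,"ay":0,"az":0,"fingers":-1},{"tx":-15.4,"ty":41.9,"tz":0.2,"ax":0.87,"ay":0,"az":0,"fingers":-1},{"tx":-15.4,"ty":41.9,"tz":0.2,"ax":0.87,"ay":0,"az":0,"fingers":-1},{"tx":-15.4,"ty":41.9,"tz":0.2,"ax":0.87,"ay":0,"az":0,"fingers":-1},{"tx":-15.4,"ty":41.9,"tz":0.2,"ax":0.87,"ay":0,"az":0,"fingers":-1},{"tx":-15.4,"ty":41.9,"tz":0.2,"ax":0.87,"ay":0,"az":0,"fingers":-1}]'
python3 -m inch '[{"tx":0,"ty":0,"tz":0,"ax":0,"ay":0,"az":0,"fingers":-1},{"tx":0,"ty":0,"tz":0,"ax":0,"ay":0,"az":0,"fingers":-1},{"tx":0,"ty":0,"tz":0,"ax":0,"ay":0,"az":0,"fingers":-1}]'
python3 place.py 0 .0115
```

```text
t: 31.67
ee_pos: [0.5361, 0.133, 0.1976]
tool_rot: [0.002, -0.115, 0.993, -0.036]
contact_force: [0.6, 1.0, -2.2]
opening: 0.0151
grasp_force: 59.5
t: 31.92
ee_pos: [0.5358, 0.1262, 0.1995]
tool_rot: [0.002, -0.112, 0.993, -0.038]
contact_force: [-0.0, -1.0, -2.4]
opening: 0.0153
grasp_force: 59.5
high
shift [-0.28 -0.07 -0.05] turn [ 0.05 -0.05 -0.04]
low
shift [-0.31  0.55  8.18] turn [ 0.05 -0.05 -0.04]
0.11748982330535625
```

```bash
python3 -m inch '[{"tx":-0.2,"ty":0,"tz":0,"ax":0,"ay":0,"az":0,"fingers":-1},{"tx":-0.2,"ty":0.15,"tz":3,"ax":0,"ay":0,"az":0,"fingers":-1},{"tx":-0.2,"ty":0.35,"tz":5,"ax":0,"ay":0,"az":0,"fingers":-1},{"tx":-0.2,"ty":0.45,"tz":6.5,"ax":0,"ay":0,"az":0,"fingers":-1},{"tx":-0.2,"ty":0.5,"tz":7.4,"ax":0,"ay":0,"az":0,"fingers":-1},{"tx":-0.2,"ty":0.53,"tz":7.9,"ax":0,"ay":0,"az":0,"fingers":-1},{"tx":-0.2,"ty":0.53,"tz":8.1,"ax":0,"ay":0,"az":0,"fingers":-1},{"tx":-0.2,"ty":0.53,"tz":8.1,"ax":0,"ay":0,"az":0,"fingers":-1},{"tx":-0.2,"ty":0.53,"tz":8.1,"ax":0,"ay":0,"az":0,"fingers":-1}]'
python3 -m inch '[{"tx":0,"ty":0,"tz":0.1,"ax":0,"ay":0,"az":0,"fingers":-1},{"tx":0,"ty":0,"tz":0.1,"ax":0,"ay":0,"az":0,"fingers":-1}]'
python3 -m inch '[{"tx":0,"ty":0,"tz":0.1,"ax":0,"ay":0,"az":0,"fingers":-1},{"tx":0,"ty":0,"tz":0.1,"ax":0,"ay":0,"az":0,"fingers":-1}]'
```

```text
t: 32.67
ee_pos: [0.5395, 0.1272, 0.1201]
tool_rot: [0.004, -0.112, 0.993, -0.037]
contact_force: [-0.8, 0.7, -1.5]
opening: 0.0153
grasp_force: 59.5
t: 32.83
ee_pos: [0.5393, 0.1273, 0.1189]
tool_rot: [0.004, -0.112, 0.993, -0.037]
contact_force: [-0.0, -0.6, -2.8]
opening: 0.0151
grasp_force: 59.5
t: 33.0
ee_pos: [0.5393, 0.1274, 0.1178]
tool_rot: [0.004, -0.112, 0.993, -0.037]
contact_force: [-0.1, 1.1, -0.5]
opening: 0.0153
grasp_force: 59.9
```

```bash
python3 -m inch '[{"tx":0,"ty":0,"tz":0.1,"ax":0,"ay":0,"az":0,"fingers":-1},{"tx":0,"ty":0,"tz":0.1,"ax":0,"ay":0,"az":0,"fingers":-1}]'
python3 -m inch '[{"tx":0,"ty":0,"tz":0,"ax":0,"ay":0,"az":0,"fingers":-0.7},{"tx":0,"ty":0,"tz":0,"ax":0,"ay":0,"az":0,"fingers":-0.4},{"tx":0,"ty":0,"tz":0,"ax":0,"ay":0,"az":0,"fingers":-0.3},{"tx":0,"ty":0,"tz":0,"ax":0,"ay":0,"az":0,"fingers":-0.3},{"tx":0,"ty":0,"tz":-2,"ax":0,"ay":0,"az":0,"fingers":-0.3},{"tx":0,"ty":0,"tz":-5,"ax":0,"ay":0,"az":0,"fingers":-0.3},{"tx":0,"ty":0,"tz":-8,"ax":0,"ay":0,"az":0,"fingers":-0.3},{"tx":0,"ty":0,"tz":-10,"ax":0,"ay":0,"az":0,"fingers":-0.3},{"tx":0,"ty":0,"tz":-10,"ax":0,"ay":0,"az":0,"fingers":-0.3}]'
python3 wt.py | grep '67[0-9].*18\|67[0-9].*19'; python3 -c "
from h import *
goto([.671,-.189,.17],-167)"
```

```text
t: 33.17
ee_pos: [0.5396, 0.1273, 0.1177]
tool_rot: [0.005, -0.112, 0.993, -0.037]
contact_force: [-1.2, 0.6, 6.5]
opening: 0.0152
grasp_force: 60.5
t: 33.92
ee_pos: [0.5401, 0.1353, 0.2206]
tool_rot: [0.008, -0.112, 0.993, -0.037]
contact_force: [1.4, 0.1, -0.2]
opening: 0.0298
grasp_force: 0.0
[ 679.2 -293.1] 0.0697 67 [428.13432836 135.6119403 ]
[ 671.  -189.1] 0.0619 58 [383.46551724 137.65517241]
[0. 0.] 0.0497 43 [320.55813953 175.97674419]
shift [ -5.62 -34.06   7.42] turn [-0.86  0.04 -0.02]
```

The third weight is close to the test-tube rack, so I'll lean the tool 8° in the pad plane, away from the rack.

```bash
cat >> h.py <<'E'
def goto2(p,yaw,tilt,lean):
    e,r=tool();Y=np.radians(yaw)
    T=R.from_matrix(np.array([[np.cos(Y),np.sin(Y),0],[np.sin(Y),-np.cos(Y),0],[0,0,-1]]))*R.from_rotvec([np.radians(tilt),0,0])*R.from_rotvec([0,np.radians(lean),0])
    print('z dir',np.round(T.apply([0,0,1]),3),'shift',np.round(r.inv().apply(np.array(p)-e)*100,2),'turn',np.round(np.degrees((r.inv()*T).as_rotvec())/5,2))
E
python3 -c "
from h import *
goto2([.671,-.189,.15],-167,0,-8)"
```

```text
z dir [ 0.136  0.031 -0.99 ] shift [ -5.61 -33.91   9.42] turn [-0.86 -1.56  0.04]
```

```bash
python3 -m inch '[{"tx":-2.8,"ty":-17,"tz":2,"ax":-0.86,"ay":-1.56,"az":0,"fingers":-0.3},{"tx":-2.8,"ty":-17,"tz":2,"ax":-0.86,"ay":-1.56,"az":0,"fingers":-0.3},{"tx":-2.8,"ty":-17,"tz":2,"ax":-0.86,"ay":-1.56,"az":0,"fingers":-0.3},{"tx":-2.8,"ty":-17,"tz":2,"ax":-0.86,"ay":-1.56,"az":0,"fingers":-0.3},{"tx":-5.6,"ty":-33.9,"tz":7,"ax":-0.86,"ay":-1.56,"az":0,"fingers":-0.3},{"tx":-5.6,"ty":-33.9,"tz":9.4,"ax":-0.86,"ay":-1.56,"az":0,"fingers":-0.3},{"tx":-5.6,"ty":-33.9,"tz":9.4,"ax":-0.86,"ay":-1.56,"az":0,"fingers":-0.3},{"tx":-5.6,"ty":-33.9,"tz":9.4,"ax":-0.86,"ay":-1.56,"az":0,"fingers":-0.3},{"tx":-5.6,"ty":-33.9,"tz":9.4,"ax":-0.86,"ay":-1.56,"az":0,"fingers":-0.3},{"tx":-5.6,"ty":-33.9,"tz":9.4,"ax":-0.86,"ay":-1.56,"az":0,"fingers":-0.3},{"tx":-5.6,"ty":-33.9,"tz":9.4,"ax":-0.86,"ay":-1.56,"az":0,"fingers":-0.3},{"tx":-5.6,"ty":-33.9,"tz":9.4,"ax":-0.86,"ay":-1.56,"az":0,"fingers":-0.3}]'
python3 near.py .671 -.189
python3 -c "
from h import *
goto2([.6775,-.1875,.06],-167,0,-8)
goto2([.6775,-.1875,.011],-167,0,-8)"
```

```text
t: 34.97
ee_pos: [0.6676, -0.1891, 0.1462]
tool_rot: [0.066, -0.114, 0.991, 0.008]
contact_force: [-0.2, -0.1, -0.3]
opening: 0.0295
grasp_force: 0.0
wrist 384 ((673.970703125, -188.23362731933594), 9.166533470153809) 0.061927748824560674
top 34 ((669.8165893554688, -189.2439727783203), 7.912839412689209) 0.0602005489960219
shift [ 1.56 -0.12 13.48] turn [0.   1.54 0.05]
z dir [ 0.136  0.031 -0.99 ] shift [ 0.26 -0.12  8.81] turn [ 0.01 -0.06  0.05]
z dir [ 0.136  0.031 -0.99 ] shift [ 0.92 -0.12 13.67] turn [ 0.01 -0.06  0.05]
```

```bash
python3 -m inch '[{"tx":0.1,"ty":-0.1,"tz":4,"ax":0,"ay":0,"az":0,"fingers":-0.3},{"tx":0.25,"ty":-0.1,"tz":8,"ax":0,"ay":0,"az":0,"fingers":-0.3},{"tx":0.6,"ty":-0.1,"tz":11,"ax":0,"ay":0,"az":0,"fingers":-0.3},{"tx":0.8,"ty":-0.1,"tz":13,"ax":0,"ay":0,"az":0,"fingers":-0.3},{"tx":0.85,"ty":-0.1,"tz":13.7,"ax":0,"ay":0,"az":0,"fingers":-0.3},{"tx":0.85,"ty":-0.1,"tz":13.7,"ax":0,"ay":0,"az":0,"fingers":-0.3}]'
python3 -m inch '[{"tx":0,"ty":0,"tz":0,"ax":0,"ay":0,"az":0,"fingers":-1},{"tx":0,"ty":0,"tz":0,"ax":0,"ay":0,"az":0,"fingers":-1},{"tx":0,"ty":0,"tz":0,"ax":0,"ay":0,"az":0,"fingers":-1},{"tx":0,"ty":0,"tz":0,"ax":0,"ay":0,"az":0,"fingers":-1},{"tx":0,"ty":0,"tz":0,"ax":0,"ay":0,"az":0,"fingers":-1}]'
python3 -c "
from h import *
print(tool()[0])"
python3 -m inch '[{"tx":0,"ty":0,"tz":-3,"ax":0,"ay":0,"az":0,"fingers":-1},{"tx":0,"ty":0,"tz":-7,"ax":0,"ay":0,"az":0,"fingers":-1},{"tx":0,"ty":0,"tz":-11,"ax":0,"ay":0,"az":0,"fingers":-1},{"tx":0,"ty":0,"tz":-15,"ax":0,"ay":0,"az":0,"fingers":-1},{"tx":0,"ty":0,"tz":-19,"ax":0,"ay":0,"az":0,"fingers":-1},{"tx":0,"ty":0,"tz":-21,"ax":0,"ay":0,"az":0,"fingers":-1},{"tx":0,"ty":0,"tz":-21,"ax":0,"ay":0,"az":0,"fingers":-1}]'
cat > place3.py <<'E'
from h import *
Y=.0385;g=.0115;xb=.060;t=np.radians(4.6)
re=np.array([.5268,.1779]);bx=np.array([-.225,.974]);by=np.array([-.974,-.225])
F=xb*np.cos(t)-.1*np.sin(t)+.0013;z=xb*np.sin(t)+.1*np.cos(t)
p=re-F*bx+Y*by
goto2([p[0],p[1],.2],-167,4.6,-8);goto2([p[0],p[1],z+g+.0015],-167,4.6,-8)
E
python3 place3.py
```

```text
t: 35.57
ee_pos: [0.6769, -0.1866, 0.009]
tool_rot: [0.065, -0.115, 0.991, 0.008]
contact_force: [0.2, -0.5, 0.2]
opening: 0.0298
grasp_force: 0.0
t: 35.98
ee_pos: [0.6797, -0.1887, 0.0124]
tool_rot: [0.068, -0.114, 0.991, 0.007]
contact_force: [-1.0, 0.4, 3.2]
opening: 0.015
grasp_force: 59.1
[ 0.67972216 -0.18873384  0.01241268]
t: 36.57
ee_pos: [0.6542, -0.1963, 0.2267]
tool_rot: [0.072, -0.114, 0.991, 0.005]
contact_force: [-0.8, -0.9, -1.6]
opening: 0.0153
grasp_force: 58.9
z dir [ 0.153 -0.046 -0.987] shift [ 8.03 34.05  1.28] turn [ 0.83  0.06 -0.09]
z dir [ 0.153 -0.046 -0.987] shift [ 9.22 34.11  9.44] turn [ 0.83  0.06 -0.09]
```

```bash
python3 -m inch '[{"tx":4,"ty":17,"tz":-0.5,"ax":0.4,"ay":0,"az":0,"fingers":-1},{"tx":4,"ty":17,"tz":-0.5,"ax":0.4,"ay":0,"az":0,"fingers":-1},{"tx":4,"ty":17,"tz":-0.5,"ax":0.4,"ay":0,"az":0,"fingers":-1},{"tx":4,"ty":17,"tz":-0.5,"ax":0.4,"ay":0,"az":0,"fingers":-1},{"tx":8,"ty":34,"tz":0.8,"ax":0.83,"ay":0.06,"az":-0.09,"fingers":-1},{"tx":8,"ty":34,"tz":0.8,"ax":0.83,"ay":0.06,"az":-0.09,"fingers":-1},{"tx":8,"ty":34,"tz":0.8,"ax":0.83,"ay":0.06,"az":-0.09,"fingers":-1},{"tx":8,"ty":34,"tz":0.8,"ax":0.83,"ay":0.06,"az":-0.09,"fingers":-1},{"tx":8,"ty":34,"tz":0.8,"ax":0.83,"ay":0.06,"az":-0.09,"fingers":-1},{"tx":8,"ty":34,"tz":0.8,"ax":0.83,"ay":0.06,"az":-0.09,"fingers":-1},{"tx":8,"ty":34,"tz":0.8,"ax":0.83,"ay":0.06,"az":-0.09,"fingers":-1},{"tx":8,"ty":34,"tz":0.8,"ax":0.83,"ay":0.06,"az":-0.09,"fingers":-1}]'
python3 -m inch '[{"tx":0,"ty":0,"tz":0,"ax":0,"ay":0,"az":0,"fingers":-1},{"tx":0,"ty":0,"tz":0,"ax":0,"ay":0,"az":0,"fingers":-1}]'
python3 place3.py; python3 -c "
from h import *
s=snap('scene');cv2.imwrite('pics/s10.png',cv2.resize(s['img'][110:230,200:360],(800,600))[:,:,::-1])"
```

```text
t: 37.57
ee_pos: [0.4974, 0.118, 0.1994]
tool_rot: [0.068, -0.116, 0.991, -0.029]
contact_force: [1.0, -0.3, -2.0]
opening: 0.0152
grasp_force: 59.3
t: 37.73
ee_pos: [0.498, 0.1174, 0.1998]
tool_rot: [0.068, -0.115, 0.991, -0.029]
contact_force: [-0.0, -0.7, -2.0]
opening: 0.0148
grasp_force: 59.3
z dir [ 0.153 -0.046 -0.987] shift [-0.32 -0.06  0.03] turn [ 0.08 -0.12 -0.02]
z dir [ 0.153 -0.046 -0.987] shift [0.74 0.55 8.19] turn [ 0.08 -0.12 -0.02]
```

View pics/s10.png

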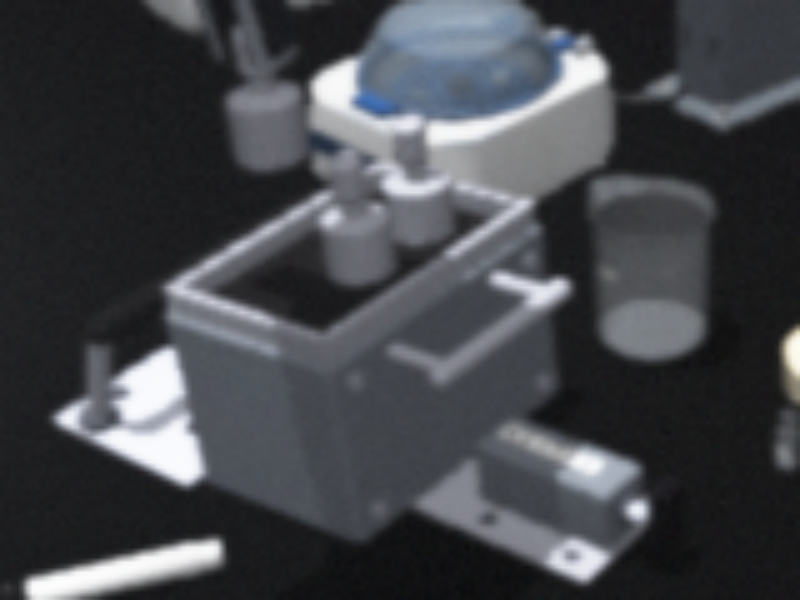

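Two weights stand in the tray at (358,230) and (418,190). The third hangs upright from the gripper at (265,125). I'll lower it into place.

```bash
python3 -m inch '[{"tx":-0.2,"ty":0,"tz":0,"ax":0.08,"ay":0,"az":0,"fingers":-1},{"tx":0.1,"ty":0.15,"tz":3,"ax":0.08,"ay":0,"az":0,"fingers":-1},{"tx":0.4,"ty":0.35,"tz":5,"ax":0.08,"ay":0,"az":0,"fingers":-1},{"tx":0.55,"ty":0.45,"tz":6.5,"ax":0.08,"ay":0,"az":0,"fingers":-1},{"tx":0.68,"ty":0.5,"tz":7.4,"ax":0.08,"ay":0,"az":0,"fingers":-1},{"tx":0.74,"ty":0.53,"tz":7.9,"ax":0.08,"ay":0,"az":0,"fingers":-1},{"tx":0.76,"ty":0.53,"tz":8.1,"ax":0.08,"ay":0,"az":0,"fingers":-1},{"tx":0.76,"ty":0.53,"tz":8.1,"ax":0.08,"ay":0,"az":0,"fingers":-1},{"tx":0.76,"ty":0.53,"tz":8.1,"ax":0.08,"ay":0,"az":0,"fingers":-1}]'
python3 -m inch '[{"tx":0,"ty":0,"tz":0.1,"ax":0,"ay":0,"az":0,"fingers":-1},{"tx":0,"ty":0,"tz":0.1,"ax":0,"ay":0,"az":0,"fingers":-1}]'
python3 -m inch '[{"tx":0,"ty":0,"tz":0.1,"ax":0,"ay":0,"az":0,"fingers":-1},{"tx":0,"ty":0,"tz":0.1,"ax":0,"ay":0,"az":0,"fingers":-1}]'
```

```text
t: 38.53
ee_pos: [0.5014, 0.1187, 0.1194]
tool_rot: [0.07, -0.116, 0.99, -0.032]
contact_force: [0.4, -0.4, -2.5]
opening: 0.015
grasp_force: 59.3
t: 38.7
ee_pos: [0.5013, 0.1186, 0.1183]
tool_rot: [0.069, -0.116, 0.99, -0.032]
contact_force: [0.1, 0.5, -1.8]
opening: 0.0157
grasp_force: 59.3
t: 38.87
ee_pos: [0.5009, 0.1184, 0.1167]
tool_rot: [0.069, -0.116, 0.99, -0.032]
contact_force: [-0.4, -0.5, -2.0]
opening: 0.0153
grasp_force: 59.3
```

```bash
python3 -m inch '[{"tx":0,"ty":0,"tz":0.1,"ax":0,"ay":0,"az":0,"fingers":-1},{"tx":0,"ty":0,"tz":0.1,"ax":0,"ay":0,"az":0,"fingers":-1}]'
python3 -m inch '[{"tx":0,"ty":0,"tz":0.1,"ax":0,"ay":0,"az":0,"fingers":-1},{"tx":0,"ty":0,"tz":0.1,"ax":0,"ay":0,"az":0,"fingers":-1}]'
```

```text
t: 39.03
ee_pos: [0.5014, 0.1186, 0.1165]
tool_rot: [0.069, -0.116, 0.99, -0.032]
contact_force: [-1.8, -0.1, 3.4]
opening: 0.0151
grasp_force: 60.1
t: 39.2
ee_pos: [0.5019, 0.1186, 0.1165]
tool_rot: [0.07, -0.116, 0.99, -0.032]
contact_force: [-4.7, -0.2, 11.0]
opening: 0.0149
grasp_force: 60.8
```

```bash
python3 -m inch '[{"tx":0,"ty":0,"tz":-0.15,"ax":0,"ay":0,"az":0,"fingers":-1},{"tx":0,"ty":0,"tz":-0.15,"ax":0,"ay":0,"az":0,"fingers":-0.7},{"tx":0,"ty":0,"tz":-0.15,"ax":0,"ay":0,"az":0,"fingers":-0.4},{"tx":0,"ty":0,"tz":-0.15,"ax":0,"ay":0,"az":0,"fingers":-0.3},{"tx":0,"ty":0,"tz":-0.15,"ax":0,"ay":0,"az":0,"fingers":-0.3},{"tx":0,"ty":0,"tz":-2,"ax":0,"ay":0,"az":0,"fingers":-0.3},{"tx":0,"ty":0,"tz":-5,"ax":0,"ay":0,"az":0,"fingers":-0.3},{"tx":0,"ty":0,"tz":-8,"ax":0,"ay":0,"az":0,"fingers":-0.3},{"tx":0,"ty":0,"tz":-11,"ax":0,"ay":0,"az":0,"fingers":-0.3},{"tx":0,"ty":0,"tz":-11,"ax":0,"ay":0,"az":0,"fingers":-0.3}]'
python3 chk.py | tail -4
python3 -c "
from h import *
goto([.579,-.048,.16],-77)"
```

```text
t: 40.03
ee_pos: [0.4886, 0.1249, 0.2295]
tool_rot: [0.074, -0.116, 0.99, -0.031]
contact_force: [1.0, -0.1, 0.3]
opening: 0.0301
grasp_force: 0.0
tilt 4.47074181391168 rear shift 0.001192825984709947 yaw 0.10743336072055887
housing 320 ((183.2806854248047, -0.7591896057128906), (32.80828857421875, 107.22530364990234), 89.90685272216797)
rim tilt 4.698607454747037 -0.056470552657595 [[-0.00257904 -0.07521865  0.10883392]
 [ 0.10055085  0.07647279  0.12424572]]
shift [ -3.84 -18.27   8.78] turn [ -1.94   0.51 -17.9 ]
```

```bash
python3 -m inch '[{"tx":-1.9,"ty":-9,"tz":0,"ax":-1,"ay":0.25,"az":-9,"fingers":-0.1},{"tx":-1.9,"ty":-9,"tz":0,"ax":-1,"ay":0.25,"az":-9,"fingers":-0.1},{"tx":-1.9,"ty":-9,"tz":0,"ax":-1,"ay":0.25,"az":-9,"fingers":-0.1},{"tx":-1.9,"ty":-9,"tz":0,"ax":-1,"ay":0.25,"az":-9,"fingers":-0.1},{"tx":-1.9,"ty":-9,"tz":0,"ax":-1,"ay":0.25,"az":-9,"fingers":-0.1},{"tx":-3.8,"ty":-18.3,"tz":3,"ax":-1.94,"ay":0.51,"az":-17.9,"fingers":-0.1},{"tx":-3.8,"ty":-18.3,"tz":5,"ax":-1.94,"ay":0.51,"az":-17.9,"fingers":-0.1},{"tx":-3.8,"ty":-18.3,"tz":7,"ax":-1.94,"ay":0.51,"az":-17.9,"fingers":-0.1},{"tx":-3.8,"ty":-18.3,"tz":8.8,"ax":-1.94,"ay":0.51,"az":-17.9,"fingers":-0.1},{"tx":-3.8,"ty":-18.3,"tz":8.8,"ax":-1.94,"ay":0.51,"az":-17.9,"fingers":-0.1},{"tx":-3.8,"ty":-18.3,"tz":8.8,"ax":-1.94,"ay":0.51,"az":-17.9,"fingers":-0.1},{"tx":-3.8,"ty":-18.3,"tz":8.8,"ax":-1.94,"ay":0.51,"az":-17.9,"fingers":-0.1}]'
python3 -m inch '[{"tx":0,"ty":0,"tz":0,"ax":0,"ay":0,"az":0,"fingers":-0.1}]'
python3 -c "
from h import *
goto([.579,-.048,.10],-77)"
```

```text
t: 41.08
ee_pos: [0.5745, -0.0501, 0.1533]
tool_rot: [-0.002, 0.743, -0.67, -0.001]
contact_force: [0.4, 0.5, 0.1]
opening: 0.0382
grasp_force: 0.0
t: 41.17
ee_pos: [0.5754, -0.0496, 0.1538]
tool_rot: [-0.003, 0.741, -0.671, -0.0]
contact_force: [0.4, -0.0, 0.1]
opening: 0.0384
grasp_force: 0.0
shift [-0.11 -0.36  5.39] turn [-0.05  0.04 -1.46]
```

```bash
python3 -m inch '[{"tx":-0.1,"ty":-0.36,"tz":2,"ax":0,"ay":0,"az":-1.46,"fingers":-0.1},{"tx":-0.1,"ty":-0.36,"tz":4,"ax":0,"ay":0,"az":-1.46,"fingers":-0.1},{"tx":-0.1,"ty":-0.36,"tz":5.4,"ax":0,"ay":0,"az":-1.46,"fingers":-0.1},{"tx":-0.1,"ty":-0.36,"tz":5.4,"ax":0,"ay":0,"az":-1.46,"fingers":-0.1},{"tx":-0.1,"ty":-0.36,"tz":5.4,"ax":0,"ay":0,"az":-1.46,"fingers":-0.1}]'
python3 - <<'E'
from h import *
s=snap('wrist','w11.png');W=cloud(s).reshape(-1,3);e,r=tool();print(e)
re=np.array([.5268,.1779]);bx=np.array([-.225,.974]);by=np.array([-.974,-.225])
d=W[:,:2]-re;F=-(d@bx);Y=d@by;z=W[:,2]
for n,a,b in(('housing',.125,.205),('grip',.215,.26)):
    m=(F>a)&(F<b)&(abs(Y)<.025)&(z>(.035 if n=='housing' else .045))&(z<.06)
    if m.sum(): print(n,m.sum(),np.percentile(F[m],[2,98]),np.percentile(Y[m],[2,98]),np.percentile(z[m],[5,95]))
print('E in F,Y',-((e[:2]-re)@bx),(e[:2]-re)@by)
goto([.579,-.048,-.008],-77)
E
```

```text
t: 41.58
ee_pos: [0.5781, -0.0478, 0.1007]
tool_rot: [-0.003, 0.782, -0.624, 0.0]
contact_force: [0.0, -0.2, 0.0]
opening: 0.0387
grasp_force: 0.0
[ 0.57920052 -0.04793488  0.10183859]
housing 2881 [0.13190068 0.20369806] [-0.01780173  0.01256762] [0.03925996 0.04242377]
grip 341 [0.22600536 0.23644173] [-0.01257499  0.00533624] [0.0457723  0.04976555]
E in F,Y 0.23175329215751606 -0.00022525550729191892
shift [ 0.03  0.09 10.98] turn [-0.08  0.03 -0.03]
```

View pics/w11.png

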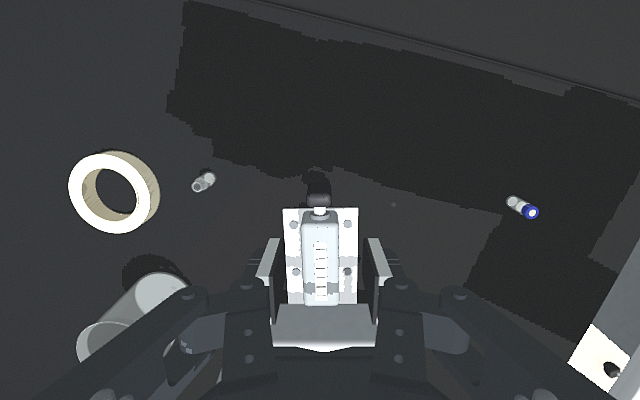

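The grip block is at (318,190) in the wrist view, at F = 0.231 and Y = −3 mm. I'll descend and grip it.

```bash
python3 -m inch '[{"tx":0,"ty":-0.3,"tz":3,"ax":0,"ay":0,"az":0,"fingers":-0.1},{"tx":0,"ty":-0.3,"tz":6,"ax":0,"ay":0,"az":0,"fingers":-0.1},{"tx":0,"ty":-0.3,"tz":8.5,"ax":0,"ay":0,"az":0,"fingers":-0.1},{"tx":0,"ty":-0.3,"tz":10,"ax":0,"ay":0,"az":0,"fingers":-0.1},{"tx":0,"ty":-0.3,"tz":10.7,"ax":0,"ay":0,"az":0,"fingers":-0.1},{"tx":0,"ty":-0.3,"tz":10.7,"ax":0,"ay":0,"az":0,"fingers":-0.1},{"tx":0,"ty":-0.3,"tz":10.7,"ax":0,"ay":0,"az":0,"fingers":-0.1}]'
python3 -m inch '[{"tx":0,"ty":0,"tz":0,"ax":0,"ay":0,"az":0,"fingers":-1},{"tx":0,"ty":0,"tz":0,"ax":0,"ay":0,"az":0,"fingers":-1},{"tx":0,"ty":0,"tz":0,"ax":0,"ay":0,"az":0,"fingers":-1},{"tx":0,"ty":0,"tz":0,"ax":0,"ay":0,"az":0,"fingers":-1},{"tx":0,"ty":0,"tz":0,"ax":0,"ay":0,"az":0,"fingers":-1},{"tx":0,"ty":0,"tz":0,"ax":0,"ay":0,"az":0,"fingers":-1}]'
python3 chk.py | sed -n 1,3p
```

```text
t: 42.22
ee_pos: [0.5841, -0.047, -0.004]
tool_rot: [-0.004, 0.782, -0.623, 0.002]
contact_force: [-0.3, 0.3, -0.8]
opening: 0.0379
grasp_force: 0.0
t: 42.72
ee_pos: [0.5844, -0.0472, -0.0031]
tool_rot: [-0.004, 0.782, -0.623, 0.003]
contact_force: [-1.6, -0.0, 6.7]
opening: 0.0184
grasp_force: 59.0
[ 0.58438881 -0.0471987  -0.00305588] 0.5659147113648544 [-1.58609087 -0.02528172  6.73505249] [-0.13062165  0.51549727  0.09096687]
tilt 4.49584319549256 rear shift 0.0011926623843610956 yaw 0.18596628821001304
housing 280 ((185.13034057617188, -3.8242034912109375), (47.15267562866211, 109.05043029785156), 89.55066680908203)
```

```bash
python3 -m inch '[{"tx":0,"ty":0,"tz":-0.1,"ax":0,"ay":0,"az":0,"fingers":-1},{"tx":0,"ty":0,"tz":-0.15,"ax":0,"ay":0,"az":0,"fingers":-1},{"tx":0,"ty":0,"tz":-0.15,"ax":0,"ay":0,"az":0,"fingers":-1}]'
python3 -c "
from h import *
for _ in range(4): print(tool()[0]@[.225,-.974,0])
W=cloud(snap('top'))"
python3 -m inch '[{"tx":0.3,"ty":0,"tz":0,"ax":0,"ay":0,"az":0,"fingers":-1},{"tx":0.6,"ty":0,"tz":0,"ax":0,"ay":0,"az":0,"fingers":-1},{"tx":0.9,"ty":0,"tz":0,"ax":0,"ay":0,"az":0,"fingers":-1},{"tx":1.2,"ty":0,"tz":0,"ax":0,"ay":0,"az":0,"fingers":-1},{"tx":1.5,"ty":0,"tz":0,"ax":0,"ay":0,"az":0,"fingers":-1},{"tx":1.8,"ty":0,"tz":0,"ax":0,"ay":0,"az":0,"fingers":-1},{"tx":2.1,"ty":0,"tz":0,"ax":0,"ay":0,"az":0,"fingers":-1},{"tx":2.4,"ty":0,"tz":0,"ax":0,"ay":0,"az":0,"fingers":-1},{"tx":2.7,"ty":0,"tz":0,"ax":0,"ay":0,"az":0,"fingers":-1},{"tx":3,"ty":0,"tz":0,"ax":0,"ay":0,"az":0,"fingers":-1},{"tx":3,"ty":0,"tz":0,"ax":0,"ay":0,"az":0,"fingers":-1},{"tx":3,"ty":0,"tz":0,"ax":0,"ay":0,"az":0,"fingers":-1}]'
python3 -c "
from h import *
print(tool()[0]@[.225,-.974,0])"
python3 chk.py | sed -n 2,3p
```

```text
t: 43.02
ee_pos: [0.5839, -0.0473, -0.0031]
tool_rot: [-0.004, 0.782, -0.623, 0.002]
contact_force: [-0.3, -2.0, 2.7]
opening: 0.0181
grasp_force: 59.1
0.177438208262892
0.177438208262892
0.177438208262892
0.177438208262892
t: 44.07
ee_pos: [0.5912, -0.0759, -0.0031]
tool_rot: [-0.005, 0.782, -0.623, 0.002]
contact_force: [2.7, 2.2, 5.3]
opening: 0.0187
grasp_force: 59.5
0.2069720026568739
tilt 4.479783966416691 rear shift 0.0012122563657458313 yaw -0.006160428819998425
housing 294 ((169.36257934570312, -2.218435287475586), (34.0179328918457, 79.44474029541016), 88.3101577758789)
```

```bash
python3 -m inch '[{"tx":0.3,"ty":0,"tz":0,"ax":0,"ay":0,"az":0,"fingers":-1},{"tx":0.6,"ty":0,"tz":0,"ax":0,"ay":0,"az":0,"fingers":-1},{"tx":0.9,"ty":0,"tz":0,"ax":0,"ay":0,"az":0,"fingers":-1},{"tx":1.05,"ty":0,"tz":0,"ax":0,"ay":0,"az":0,"fingers":-1},{"tx":1.05,"ty":0,"tz":0,"ax":0,"ay":0,"az":0,"fingers":-1},{"tx":1.05,"ty":0,"tz":0,"ax":0,"ay":0,"az":0,"fingers":-1}]'
python3 - <<'E'
from h import *
print(tool()[0]@[.225,-.974,0]-.17744)
s=snap('scene');t=snap('top')
a=cv2.resize(s['img'][200:250,320:390],(700,500),interpolation=cv2.INTER_CUBIC)
b=t['img'];
W=cloud(t)
re=np.array([.5268,.1779]);bx=np.array([-.225,.974])
c=re-.22*bx
cv2.imwrite('pics/s12.png',a[:,:,::-1])
# profile along rod axis in scene image: brightness of points at z=.032
T=np.array(s['world_from_camera']);
for F in np.arange(.19,.27,.003):
    best=[]
    for zz in (.032,.036,.028):
        p=np.array([*(re-F*bx+(-.002)*np.array([-.974,-.225])),zz]);q=T[:3,:3].T@(p-T[:3,3]);x,y=q[0]/-q[2],-q[1]/-q[2];k=1+s['k1']*(x*x+y*y)
        u,v=s['cx']+s['fx']*x*k,s['cy']+s['fy']*y*k;best.append(int(s['img'][int(round(v)),int(round(u))].mean()))
    print(round(F,3),best,round(u),round(v))
E
```

```text
t: 44.62
ee_pos: [0.5937, -0.0858, -0.0031]
tool_rot: [-0.005, 0.782, -0.623, 0.002]
contact_force: [3.8, 2.4, 5.6]
opening: 0.0187
grasp_force: 59.5
0.03968804988648941
0.19 [176, 209, 171] 319 207
0.193 [177, 178, 172] 320 207
0.196 [171, 177, 153] 321 208
0.199 [158, 171, 132] 322 208
0.202 [134, 162, 78] 323 209
0.205 [83, 109, 80] 324 209
0.208 [86, 83, 88] 325 210
0.211 [86, 74, 118] 326 210
0.214 [102, 73, 228] 327 211
0.217 [216, 80, 245] 328 211
0.22 [226, 167, 247] 329 211
0.223 [245, 154, 248] 330 212
0.226 [238, 215, 247] 331 212
0.229 [208, 182, 246] 332 213
0.232 [212, 134, 246] 333 213
0.235 [170, 67, 246] 334 214
0.238 [231, 41, 247] 335 214
0.241 [196, 87, 245] 336 215
0.244 [233, 49, 247] 337 215
0.247 [206, 95, 243] 338 216
0.25 [207, 34, 244] 339 216
0.253 [107, 58, 116] 341 216
0.256 [35, 28, 30] 342 217
0.259 [23, 24, 24] 343 217
0.262 [24, 27, 24] 344 218
0.265 [25, 25, 20] 345 218
0.268 [34, 35, 34] 346 219
```

View pics/s12.png

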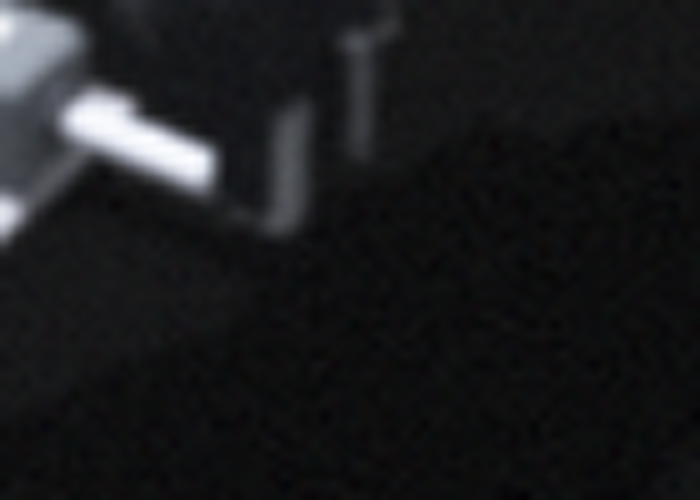

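```bash
python3 -m inch '[{"tx":0.05,"ty":0,"tz":0,"ax":0,"ay":0,"az":0,"fingers":-1},{"tx":0.05,"ty":0,"tz":0,"ax":0,"ay":0,"az":0,"fingers":-1},{"tx":0.05,"ty":0,"tz":0,"ax":0,"ay":0,"az":0,"fingers":-1}]'
cat > prof.py <<'E'
from h import *
print('drawn',[round(float(tool()[0]@[.225,-.974,0]-.17744),4)])
s=snap('scene')['img'].astype(int).mean(2)
for v in range(205,222): print(v,' '.join('%3d'%s[v,u] for u in range(322,350)))
E
python3 prof.py
```

```text
t: 44.97
ee_pos: [0.5938, -0.0861, -0.0031]
tool_rot: [-0.005, 0.782, -0.623, 0.002]
contact_force: [3.2, 3.1, 4.8]
opening: 0.0183
grasp_force: 59.5
drawn [0.04]
205 176 172 162 146 118  87  58  34  25  23  23  24  25  24  27  23  25  21  23  23  26  21  25  25  26  24  23  22
206 171 162 141 113  86  66  50  31  28  23  25  26  22  25  21  25  21  22  22  22  24  20  22  25  25  21  23  24
207 158 135 107  84  72  66  56  41  26  25  23  22  22  24  21  23  22  24  23  24  22  24  23  24  22  25  24  25
208 131 101  83  85  83  75  81  89  70  47  34  27  20  20  26  26  26  22  22  23  22  23  21  20  22  25  26  24
209 100  80  79  86  81  89 135 166 153 125  97  58  31  19  23  25  26  25  21  21  21  24  25  25  22  24  21  24
210  75  70  80  87 103 157 207 224 222 212 180 107  43  21  24  23  23  26  22  24  23  21  23  26  23  26  33  43
211  68  70  75  92 157 224 244 246 245 238 209 134  67  40  30  22  22  23  19  24  21  23  22  26  27  40  55  65
212  67  66  62  86 157 221 241 246 248 247 238 211 170 129  86  50  34  26  25  25  20  20  24  22  29  51  75  81
213  65  
[... 334 characters left out ...]
  85
216  66  63  64  76  89  80  57  37  37  61  93 129 162 196 221 235 242 244 223 127  41  27  24  20  29  54  79  84
217  66  70  79  86  78  55  29  17  20  29  37  55  77 110 145 181 208 223 195 111  38  24  22  24  29  55  77  84
218  72  77  87  79  52  30  18  16  18  19  26  25  32  43  65  97 131 154 138  80  36  25  25  23  32  57  80  79
219  91  86  77  54  30  20  15  18  16  17  17  23  23  23  29  37  55  75  79  56  35  26  27  25  35  59  87  80
220 115  80  54  28  18  16  19  16  18  17  16  16  17  22  19  23  27  30  34  36  27  31  31  25  34  63  86  77
221 110  52  30  20  19  18  20  21  17  16  15  14  16  20  14  23  20  24  23  25  35  43  43  37  47  70  84  73
```

```bash
python3 -m inch '[{"tx":0.1,"ty":0,"tz":0,"ax":0,"ay":0,"az":0,"fingers":-1},{"tx":0.1,"ty":0,"tz":0,"ax":0,"ay":0,"az":0,"fingers":-1},{"tx":0.1,"ty":0,"tz":0,"ax":0,"ay":0,"az":0,"fingers":-1}]'
python3 prof.py | sed -n '1p;5,13p'
python3 - <<'E'
from h import *
# wrist view: what is seen near rod and block
s=snap('wrist');W=cloud(s);re=np.array([.5268,.1779]);bx=np.array([-.225,.974]);by=np.array([-.974,-.225])
d=W[...,:2]-re;F=-(d@bx);Y=d@by;z=W[...,2]
m=(abs(Y+.002)<.014)&(z>.015)&(z<.06)&(F>.2)&(F<.31)
vv,uu=np.where(m);print(m.sum());
if m.sum(): print(np.percentile(F[m],[1,50,99]),np.percentile(z[m],[1,50,99]),uu.min(),uu.max(),vv.min(),vv.max())
t=snap('top');W=cloud(t);d=W[...,:2]-re;F=-(d@bx);Y=d@by;z=W[...,2]
m=(abs(Y+.002)<.008)&(z>.02)&(z<.06)&(F>.2)&(F<.31);print('top',m.sum(),np.percentile(F[m],[1,99]) if m.sum() else '')
E
```

```text
t: 45.27
ee_pos: [0.594, -0.0871, -0.0031]
tool_rot: [-0.005, 0.782, -0.623, 0.002]
contact_force: [2.8, 4.1, 5.4]
opening: 0.0185
grasp_force: 59.5
drawn [0.041]
208 130 105  83  83  86  74  79  88  71  45  32  25  20  21  23  22  24  25  21  22  22  24  24  20  23  25  24  24
209 102  77  79  90  88  94 138 165 153 127  99  57  28  23  26  21  26  23  23  24  23  21  23  24  22  23  25  27
210  74  73  83  90 103 154 206 226 222 214 181 107  45  25  24  24  23  23  23  21  19  21  25  20  24  26  27  34
211  68  71  79  90 131 205 242 246 244 238 210 133  68  41  27  24  20  24  22  22  23  23  25  25  25  33  50  58
212  69  65  65  80 134 206 239 246 248 247 238 211 169 132  88  49  29  24  24  19  23  22  21  23  22  35  64  78
213  65  61  52  58 100 157 204 228 238 244 246 246 243 231 194 143  95  57  38  26  24  21  25  23  25  37  64  83
214  65  60  49  51  69 102 136 161 190 219 235 242 247 248 244 234 206 166 120  66  33  24  26  21  26  41  65  84
215  66  61  55  59  76  91  89  84 104 142 178 209 230 240 245 247 246 241 214 132  52  27  24  24  27  46  71  85
216  67  61  67  77  88  80  57  38  40  62  94 130 164 194 222 236 244 245 232 161  63  25  26  23  26  45  73  84
4287
[0.20805425 0.27370012 0.28516655] [0.01579842 0.03391677 0.05901918] 298 366 233 351
top 12 [0.20042835 0.2078566 ]
```

Run:
```python
from h import *
s=snap('wrist');im=s['img'].astype(int).mean(2);W=cloud(s);re=np.array([.5268,.1779]);bx=np.array([-.225,.974]);by=np.array([-.974,-.225])
d=W[...,:2]-re;F=-(d@bx)*1000;Y=d@by*1000;z=W[...,2]*1000
for v in range(228,300,3):
    print(v,' '.join('%3d:%3.0f/%3.0f/%3.0f'%(im[v,u],F[v,u],Y[v,u],z[v,u]) for u in range(312,334,5)))
# scene: dense sample along rod axis
t=snap('scene');g=t['img'].astype(float).mean(2)
import scipy.ndimage as nd
a=np.array([330.,212.]);b=np.array([338.5,216.])
print([int(nd.map_coordinates(g,[[a[1]+(b[1]-a[1])*k],[a[0]+(b[0]-a[0])*k]],order=1)[0]) for k in np.linspace(-.6,1.1,35)])
```

```text
228  72:274/-13/  1  74:274/-10/  1  72:275/ -7/  2  74:274/ -4/  1  72:274/ -1/ -0
231  72:272/-13/  1  73:272/-10/  1  64:272/ -7/  1  76:272/ -4/  1  73:272/ -1/  1
234  67:277/-12/ 15  71:277/ -9/ 16  71:277/ -7/ 16  70:277/ -4/ 16  70:277/ -1/ 16
237  73:277/-12/ 20  71:278/ -9/ 21  71:277/ -7/ 20  70:277/ -4/ 20  72:277/ -1/ 20
240  71:278/-12/ 25  70:277/ -9/ 23  71:277/ -7/ 24  73:277/ -4/ 23  72:277/ -1/ 24
243  73:278/-12/ 28  73:278/ -9/ 28  70:277/ -7/ 27  71:278/ -4/ 28  70:277/ -1/ 27
246  72:278/-11/ 31  69:278/ -9/ 31  70:278/ -6/ 31  72:278/ -4/ 31  72:277/ -1/ 30
249  74:278/-11/ 34  70:278/ -9/ 34  68:278/ -6/ 34  71:277/ -4/ 34  70:278/ -2/ 35
252  70:278/-11/ 38  72:278/ -9/ 37  70:277/ -6/ 36  71:278/ -4/ 37  73:278/ -2/ 38
255  70:278/-11/ 40  71:277/ -9/ 39  71:277/ -6/ 40  73:278/ -4/ 41  71:277/ -2/ 39
258  72:277/-11/ 42  73:277/ -9/ 42  72:278/ -6/ 44  71:277/ -4/ 42  71:278/ -2/ 43
261  72:278/-11/ 46  75:277/ -9/ 45  74:277/ -6/ 45  74:277/ -4/ 46  75:277/ -2/ 45
264  84:276/-11/ 46  87:277/ -8/ 47  85:277/ -6/ 47  87:276/ -4/ 46  88:276/ -2/ 46
267  95:
[... 388 characters left out ...]
 -4/ 49  96:271/ -2/ 50
282  92:268/-11/ 48  86:268/ -9/ 49  85:268/ -6/ 49  84:268/ -4/ 48  80:268/ -2/ 48
285  67:235/-13/  1 255:254/ -9/ 29 255:254/ -7/ 30 255:254/ -4/ 30 255:254/ -1/ 29
288 100:233/-13/  1 255:251/ -9/ 28 255:253/ -7/ 30 255:253/ -4/ 30 255:251/ -1/ 27
291 104:230/-13/  1 255:249/ -9/ 27 255:251/ -7/ 31 255:250/ -4/ 29 255:249/ -1/ 28
294  99:228/-13/  1 255:248/ -9/ 29 255:249/ -7/ 30 255:249/ -4/ 30 255:248/ -1/ 28
297  76:225/-13/ -0 255:245/ -9/ 28 255:247/ -7/ 29 255:247/ -4/ 29 255:246/ -1/ 29
[86, 91, 98, 117, 149, 185, 213, 237, 243, 245, 246, 247, 248, 246, 246, 245, 245, 246, 244, 244, 244, 245, 246, 245, 244, 243, 244, 246, 244, 243, 243, 243, 244, 241, 234]
```

The wrist camera sees the rod behind the block, so I'll scan further rows for the ring.

Run:
```python
from h import *
s=snap('wrist');im=s['img'].astype(int).mean(2);W=cloud(s);re=np.array([.5268,.1779]);bx=np.array([-.225,.974]);by=np.array([-.974,-.225])
d=W[...,:2]-re;F=-(d@bx)*1000;Y=d@by*1000;z=W[...,2]*1000
for v in range(296,356,2):
    print(v,' '.join('%3d:%3.0f/%3.0f/%3.0f'%(im[v,u],F[v,u],Y[v,u],z[v,u]) for u in range(308,336,5)))
```

```text
296 101:227/-16/  2  70:227/-13/  1 255:247/ -9/ 29 255:248/ -6/ 30 255:248/ -3/ 30 255:246/ -1/ 27
298 100:226/-16/  1 104:225/-13/  1 255:245/ -9/ 29 255:246/ -6/ 29 255:246/ -3/ 30 255:245/ -1/ 28
300 100:225/-16/  2 103:224/-13/  1 255:244/ -9/ 29 255:245/ -6/ 30 255:245/ -3/ 30 255:244/ -1/ 29
302  97:223/-16/  2 105:221/-13/ -1 255:243/ -9/ 29 255:244/ -6/ 30 255:244/ -3/ 30 255:243/ -1/ 28
304 100:221/-16/  1  66:222/-13/  2 255:242/ -9/ 29 255:243/ -6/ 30 255:242/ -3/ 30 255:241/ -1/ 28
306 100:220/-16/  2  66:219/-13/  1 255:239/ -9/ 27 255:242/ -6/ 30 255:241/ -3/ 30 255:239/ -1/ 27
308 100:218/-16/  1  69:218/-13/  1 255:239/ -9/ 29 255:239/ -6/ 29 255:240/ -3/ 30 255:238/ -1/ 28
310 101:216/-16/  0  72:216/-13/  1 255:238/ -9/ 28 255:239/ -6/ 31 255:239/ -3/ 30 255:237/ -1/ 28
312  69:214/-16/  0  71:216/-13/  2 255:236/ -9/ 28 255:237/ -6/ 30 255:237/ -3/ 29 255:236/ -1/ 28
314  71:213/-16/  1  72:213/-13/  1 255:234/ -9/ 27 255:236/ -6/ 30 255:236/ -3/ 30 255:234/ -1/ 27
316  72:211/-16/  1  73:211/-13/  0 255:234/ -9/ 28 255:235/ -6/ 30 255:235/ -3/ 30 255:233/ -1/ 27

[... 1199 characters left out ...]

342 174:209/-15/ 21 131:212/-12/ 25  83:214/ -9/ 27 255:217/ -6/ 30 255:216/ -3/ 29 255:216/ -0/ 29
344 175:209/-15/ 23 135:213/-12/ 27  83:214/ -9/ 28 255:216/ -6/ 30 255:216/ -3/ 30 101:214/ -0/ 28
346 176:208/-15/ 24 133:212/-12/ 27 130:211/ -9/ 27 116:214/ -6/ 30 125:216/ -3/ 31 255:213/ -0/ 29
348 186:208/-15/ 25 144:212/-12/ 29 138:213/ -9/ 30 255:213/ -6/ 30 255:213/ -3/ 30 131:212/ -0/ 29
350  87:284/ -9/106 112:284/ -8/105 140:213/ -9/ 31 132:212/ -6/ 30 128:213/ -3/ 31 111:283/ -2/105
352  92:283/ -9/105  91:284/ -8/106  86:285/ -6/107  83:284/ -5/106  87:284/ -4/106  91:285/ -2/107
354  92:284/ -9/107  90:284/ -8/107  91:285/ -6/108  92:285/ -5/108  92:284/ -4/106  91:284/ -2/107
```

The dark ring is at F ≈ 214–216 (rows 342–347), with a sliver of bright rod between it and the collar face at F ≈ 212. It is just fully out, so this is the 40 mm mark. I'll hold over a second and then ease it home.

```bash
python3 -m inch '[{"tx":0,"ty":0,"tz":0,"ax":0,"ay":0,"az":0,"fingers":-1},{"tx":0,"ty":0,"tz":0,"ax":0,"ay":0,"az":0,"fingers":-1},{"tx":0,"ty":0,"tz":0,"ax":0,"ay":0,"az":0,"fingers":-1},{"tx":0,"ty":0,"tz":0,"ax":0,"ay":0,"az":0,"fingers":-1},{"tx":0,"ty":0,"tz":0,"ax":0,"ay":0,"az":0,"fingers":-1},{"tx":0,"ty":0,"tz":0,"ax":0,"ay":0,"az":0,"fingers":-1},{"tx":0,"ty":0,"tz":0,"ax":0,"ay":0,"az":0,"fingers":-1},{"tx":0,"ty":0,"tz":0,"ax":0,"ay":0,"az":0,"fingers":-1},{"tx":0,"ty":0,"tz":0,"ax":0,"ay":0,"az":0,"fingers":-1},{"tx":0,"ty":0,"tz":0,"ax":0,"ay":0,"az":0,"fingers":-1},{"tx":0,"ty":0,"tz":0,"ax":0,"ay":0,"az":0,"fingers":-1},{"tx":0,"ty":0,"tz":0,"ax":0,"ay":0,"az":0,"fingers":-1}]'
python3 -m inch '[{"tx":0,"ty":0,"tz":0,"ax":0,"ay":0,"az":0,"fingers":-1},{"tx":0,"ty":0,"tz":0,"ax":0,"ay":0,"az":0,"fingers":-1},{"tx":0,"ty":0,"tz":0,"ax":0,"ay":0,"az":0,"fingers":-1}]'
python3 -m inch '[{"tx":-0.2,"ty":0,"tz":0,"ax":0,"ay":0,"az":0,"fingers":-1},{"tx":-0.4,"ty":0,"tz":0,"ax":0,"ay":0,"az":0,"fingers":-1},{"tx":-0.6,"ty":0,"tz":0,"ax":0,"ay":0,"az":0,"fingers":-1},{"tx":-0.8,"ty":0,"tz":0,"ax":0,"ay":0,"az":0,"fingers":-1},{"tx":-1,"ty":0,"tz":0,"ax":0,"ay":0,"az":0,"fingers":-1},{"tx":-1.2,"ty":0,"tz":0,"ax":0,"ay":0,"az":0,"fingers":-1},{"tx":-1.4,"ty":0,"tz":0,"ax":0,"ay":0,"az":0,"fingers":-1},{"tx":-1.6,"ty":0,"tz":0,"ax":0,"ay":0,"az":0,"fingers":-1},{"tx":-1.8,"ty":0,"tz":0,"ax":0,"ay":0,"az":0,"fingers":-1},{"tx":-2,"ty":0,"tz":0,"ax":0,"ay":0,"az":0,"fingers":-1},{"tx":-2.2,"ty":0,"tz":0,"ax":0,"ay":0,"az":0,"fingers":-1},{"tx":-2.4,"ty":0,"tz":0,"ax":0,"ay":0,"az":0,"fingers":-1}]'
python3 -m inch '[{"tx":-0.2,"ty":0,"tz":0,"ax":0,"ay":0,"az":0,"fingers":-1},{"tx":-0.4,"ty":0,"tz":0,"ax":0,"ay":0,"az":0,"fingers":-1},{"tx":-0.6,"ty":0,"tz":0,"ax":0,"ay":0,"az":0,"fingers":-1},{"tx":-0.8,"ty":0,"tz":0,"ax":0,"ay":0,"az":0,"fingers":-1},{"tx":-1,"ty":0,"tz":0,"ax":0,"ay":0,"az":0,"fingers":-1},{"tx":-1.15,"ty":0,"tz":0,"ax":0,"ay":0,"az":0,"fingers":-1},{"tx":-1.3,"ty":0,"tz":0,"ax":0,"ay":0,"az":0,"fingers":-1},{"tx":-1.45,"ty":0,"tz":0,"ax":0,"ay":0,"az":0,"fingers":-1},{"tx":-1.6,"ty":0,"tz":0,"ax":0,"ay":0,"az":0,"fingers":-1},{"tx":-1.7,"ty":0,"tz":0,"ax":0,"ay":0,"az":0,"fingers":-1},{"tx":-1.75,"ty":0,"tz":0,"ax":0,"ay":0,"az":0,"fingers":-1},{"tx":-1.75,"ty":0,"tz":0,"ax":0,"ay":0,"az":0,"fingers":-1}]'
python3 prof.py | head -1
```

```text
t: 46.57
ee_pos: [0.594, -0.0871, -0.0031]
tool_rot: [-0.005, 0.782, -0.623, 0.002]
contact_force: [3.2, 3.7, 5.3]
opening: 0.0181
grasp_force: 59.5
t: 46.82
ee_pos: [0.5941, -0.087, -0.0031]
tool_rot: [-0.005, 0.782, -0.623, 0.002]
contact_force: [3.0, 3.8, 5.3]
opening: 0.0188
grasp_force: 59.5
t: 47.82
ee_pos: [0.5882, -0.0643, -0.0031]
tool_rot: [-0.004, 0.782, -0.623, 0.002]
contact_force: [2.2, 1.8, 5.7]
opening: 0.0181
grasp_force: 59.5
t: 48.82
ee_pos: [0.584, -0.0478, -0.0031]
tool_rot: [-0.004, 0.782, -0.623, 0.002]
contact_force: [2.0, 0.0, 5.9]
opening: 0.0183
grasp_force: 59.6
drawn [0.0005]
```

```bash
python3 -m inch '[{"tx":-0.05,"ty":0,"tz":0,"ax":0,"ay":0,"az":0,"fingers":-1},{"tx":-0.08,"ty":0,"tz":0,"ax":0,"ay":0,"az":0,"fingers":-1},{"tx":-0.08,"ty":0,"tz":0,"ax":0,"ay":0,"az":0,"fingers":-1}]'
python3 -m inch '[{"tx":0,"ty":0,"tz":0,"ax":0,"ay":0,"az":0,"fingers":-0.6},{"tx":0,"ty":0,"tz":0,"ax":0,"ay":0,"az":0,"fingers":-0.3},{"tx":0,"ty":0,"tz":0,"ax":0,"ay":0,"az":0,"fingers":-0.1},{"tx":0,"ty":0,"tz":0,"ax":0,"ay":0,"az":0,"fingers":-0.1},{"tx":0,"ty":0,"tz":-2,"ax":0,"ay":0,"az":0,"fingers":-0.1},{"tx":0,"ty":0,"tz":-5,"ax":0,"ay":0,"az":0,"fingers":-0.1},{"tx":0,"ty":0,"tz":-8,"ax":0,"ay":0,"az":0,"fingers":-0.1},{"tx":1,"ty":0,"tz":-11,"ax":0,"ay":0,"az":0,"fingers":-0.1},{"tx":3,"ty":0,"tz":-14,"ax":0,"ay":0,"az":0,"fingers":-0.1},{"tx":5,"ty":0,"tz":-18,"ax":0,"ay":0,"az":0,"fingers":-0.1},{"tx":5,"ty":0,"tz":-18,"ax":0,"ay":0,"az":0,"fingers":-0.1}]'
python3 chk.py | tail -3
python3 - <<'E'
from h import *
re=np.array([.5268,.1779]);bx=np.array([-.225,.974]);by=np.array([-.974,-.225])
for n in('wrist','top'):
    W=cloud(snap(n)).reshape(-1,3);d=W[:,:2]-re;F=-(d@bx);Y=d@by;z=W[:,2]
    m=(F>.215)&(F<.28)&(abs(Y)<.025)&(z>.045)&(z<.06);print(n,'grip',m.sum(),np.percentile(F[m],[2,98]) if m.sum() else '')
    m=(F>0)&(F<.1)&(abs(Y)<.07)&(z>.15)&(z<.18)
    if m.sum():
        q=np.c_[F[m],Y[m],z[m]]
        for y0 in(-.045,0,.045):
            k=abs(q[:,1]-y0)<.015;print(n,'knob',y0,k.sum(),np.round(q[k].mean(0),4) if k.sum() else '',q[k][:,2].max() if k.sum() else '')
E
```

```text
t: 49.12
ee_pos: [0.5839, -0.0473, -0.0031]
tool_rot: [-0.003, 0.782, -0.623, 0.002]
contact_force: [1.8, 0.3, 5.0]
opening: 0.0184
grasp_force: 59.6
t: 50.03
ee_pos: [0.597, -0.0994, 0.1828]
tool_rot: [-0.005, 0.781, -0.624, 0.006]
contact_force: [1.3, 0.5, 1.7]
opening: 0.0384
grasp_force: 0.0
housing 324 ((183.5665283203125, -1.423492431640625), (107.77568817138672, 34.30124282836914), 0.6563578248023987)
rim tilt 4.885591793989365 0.01307117606331629 [[-0.0032082  -0.07609115  0.10813479]
 [ 0.10057986  0.07644102  0.12431874]]
wrist grip 174 [0.22656018 0.23625253]
top grip 0 
top knob -0.045 75 [ 0.0493 -0.0441  0.1612] 0.16601838668615432
top knob 0 70 [0.05   0.0016 0.1612] 0.16565013137285545
top knob 0.045 71 [0.0493 0.046  0.161 ] 0.1652452225214902
```

All three weights stand in the tray, the slide is home, and the gauge hasn't moved. Handing in.

```bash
python3 -c "
from workcell import *
print(close_job())"
```

```text
the job is handed in; nothing more can be done
None
```

The job is handed in: the blade is pinned about 56 mm under the box, all three weights stand in the tray, and the slide was drawn to about 40–41 mm (ring just out of the collar), held over a second, and eased home.

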